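Mount a drawplate in its quick-clamp holder

ROBOT

A 6-joint arm with a two-finger parallel gripper is mounted at the origin on the work surface. World frame = base frame: x ahead of the robot, y to its left, z up, the work surface at z = 0. Lengths are in m, angles in rad, forces in N, time in s.
With the tool pointing down it reaches from about 0.375 to 0.9 m from the base axis. Payload 3.1 kg.
Tool frame: the origin (TCP) lies between the finger pads; the fingertips stand r.tip_extent ahead of it and the grasp point (between the pads) lies 8 mm behind it (r.tip_extent is the distance from the TCP to the fingertips, in m); z points along the fingers, y is the line along which they close (so a half turn about z gives the same grasp; the last joint's range is limited). The gripper opens to 87 mm and grips with 3 to 60 N. Pads are 19 mm wide; open, the fingers measure 117 mm over their backs; the gripper's body (75 mm by 190 mm) begins 51 mm behind the grasp point.
Start: joints at [-1.401, 0.527, 1.433, -0, 1.181, -0.178], TCP at [0.214, -0.587, 0.234] pointing down, gripper open.
Joint ranges: [-3.08, 3.08], [-0.75, 2.2], [0.22, 2.44], [-1.43, 4.57], [0, 2.65], [-2.85, 2.85]. Speed limits (rad/s): [2.79, 2.79, 3.14, 3.14, 3.14, 3.14].

INTERFACE

Orientations are given as a unit quaternion [x, y, z, w].
In Python, from bench import status, optics, r gives the robot as it stands.
- The arm moves only by the tool jog_arm, never from a script. Its argument "targets" is a list of rows, each an object of numbers: "tx", "ty", "tz": the shift along the tool's x, y, z in mm; "yaw": the turn about the tool's z in degrees. In form: [{"tx": .., "ty": .., "tz": .., "yaw": ..}, ...]. A call has 1 to 20 rows; each row shifts and turns the commanded pose from where the row before left it, along the tool's axes as they then stand; what a row does not reach is not made up. A row lasts 1/8 s, in which the tool goes at most 62.5 mm and 10.7 degrees, less where a joint would pass 70% of its speed; a pose out of reach is approached as far as the arm can. A call is refused whole if a number of a shift passes 62.5 or a number of a turn 10.7, either way. A call with a gripper value outside its range is refused whole. "grip" is the opening, from 0 (shut) to 1 (fully open), set as the call begins (left out, the last holds). The fingers move at their own pace and stop on an object; "force" is the grip in N (left out, the last holds). Time passes only in rows, so rows that do not move let the fingers close. It gives the time, the measured TCP pose, the force, the opening and the grip force at its end, in the units of the state.
- status.read_state(): the state, without advancing time (a new reading comes with each control period).
- optics.camera(name): name is "side" or "top"; returns a dict with "image" (384x512x3 uint8, red, green, blue), "fovy" (degrees; the focal length in pixels is half the picture's height over the tangent of half this angle, whatever the lens; pixels are square), "cx", "cy" (the principal point, pixels), "k1" (the pictures are not rectified: a ray, as slopes to the right and down, at radius r is drawn at 1 + k1 r^2 times it, then the intrinsics apply), "extrinsics" (4x4, takes a point from world to camera coordinates). Camera axes: x right, y up, looking along -z (the intrinsics and any distortion apply to the point x, -y, -z); pixel columns grow to the right and rows downward; lengths in m; the calibration is good to about 2 mm. A picture is of the moment at which its call begins. There is no depth.
- r.job_done(): hands the job in; it is judged then, once.
The state is a dict: "t": time; "joints": joint angles; "qd": joint speeds; "effort": joint torques, N m; "tcp_pos": TCP position; "tcp_rot": TCP orientation; "force": force on the tool from outside, world axes, zero at the start; "moment": the same for the moment, N m; "finger_gap": opening from 0.0 (shut) to 1.0 (fully open); "finger_force": force on a finger pad.
Only numpy, scipy, OpenCV 4.12 (cv2) and the standard library are available. Lean on these libraries where they do the work, as an engineer would, in place of code of your own. Each camera call takes 0.05 s, during which the arm holds its last target. There are 200 camera calls.

TASK

Get the bench ready for wire drawing: swing the holder's clamp lever fully open, take the larger of the two steel drawplates out of the slanted wooden rack and slide it on its long edge down between the holder's jaws until it stands fully home on the ledge, centred along the jaws. Let go of it, then swing the lever back until the plate is clamped tight and upright. Leave the smaller drawplate and the other things on the bench where they are.

Things in the scene. Friction and masses are not known exactly. Their poses are not given: they have to be found in the camera images.
- plate: the larger drawplate: plain steel, 150 mm long (its y) x 45 high (z) x 6 thick (x), two rows of small dark holes, 0.3 kg, same either way round. Origin at its centre. Starts in one of the rack's two grooves, on a long edge, leaning 25 degrees (upper edge towards the rack's -x, the robot's side); its upper 29 mm stand clear above the groove
- small_plate: the smaller drawplate, in the rack's other groove with the same lean: 110 mm long (y) x 32 high (z) x 6 thick (x), one row of holes, 0.17 kg. Origin mid-length, mid-thickness, 22.5 mm above its lower edge. Stays where it is
- rack: fixed wooden rack, base 128 (x) x 178 (y) x 10 mm; slanted slats form two grooves along y, each 9 mm wide and 16 mm deep, 50 mm apart in x, leaning 25 degrees with their tops towards -x. Slat tops at most 36 mm high. Origin: middle of the underside
- holder: foot plate (150 x by 140 y x 12 mm, screwed to the bench) of a small cast quick-clamp vise for drawplates. Origin on the bench. The head with ledge, jaws and lever is bolted on through slots and stands anywhere up to 5 mm to +x or -x of its middle setting; only the foot is tracked, so the head must be found by touch or by eye. Sizes here are for the middle setting
- nominal_ledge (a point): point over the foot's origin, 30 mm above the bench: where the middle of the lower edge of a clamped plate rests if the head is in its middle setting; axes as the foot's. The ledge runs along y. Each jaw is two square-edged cheeks, |y| = 20 to 45 mm, tops 52 mm above the bench, 22 above the ledge. The far (+x) jaw is fixed, face at x = +3 mm
- nominal_pivot (a point): point over the foot, 45 mm to -x of its origin, 45 mm above the bench: on the lever's vertical pivot axis if the head is in its middle setting (bolt top 56 mm above the bench). The lever arm is 95 mm long to its upright round black knob, 22 mm across, 46 to 86 mm above the bench
- clamp_lever (a joint): lever angle, rad. 0: closed, along the foot's -y from the pivot; 1.3: fully open stop, swung clockwise seen from above, to -x. Moves the near jaw 3 mm per rad: its face is at x = -(1.95 + 3 x angle) mm, so the slot is 5 mm wide at 0 and 8.85 mm at 1.3. Moves with about 3 N at the knob and stays put; with the plate in it stiffens from 0.35 on and is tight after 8 to 12 N
- tub: open grey-blue plastic tub with a few metal strips, 121 x 91 x 50 mm, origin under its centre; bystander
- flux_tin: round closed tin, 63 mm across, 26 mm high, origin under its centre; bystander
Not all that is in view belongs to the job. What is shaped like the plate but red is not meant. What is shaped like the holder but purple is not meant.

How it is judged:
By the outcome, as a careful person would: the job done as asked, in the order asked, and still so for the second after the job is handed in, with the robot touching nothing.
It also fails if it takes over 72 s, if anything falls off the work surface, if the arm or the gripper's body presses on something with over 40 N, if the wrist force passes 120 N, or if a joint passes its speed limit or range.

## Working session

There is one attempt and no reset: what is moved stays moved. The work goes in short steps, Python scripts to look and compute and a tool call to move; the robot and the scene stay as the last step left them, time stands still between calls to the robot, and variables do not carry over. Pictures are saved under pics/ and viewed, at most 10 in all, crops included, and the job is handed in when it is done.

Besides the shell and the picture viewer there is one more tool, called after "Call:" as name(argument=value, ...) on one line, values as JSON. jog_arm: Moves the arm, as the interface text tells. Its arguments: {"type":"object","properties":{"targets":{"type":"array"},"grip":{"type":"number"},"force":{"type":"number"}},"required":["targets"]}

```bash
mkdir -p pics; ls; cat > h.py <<'E'
import numpy as np, cv2
from bench import status, optics, r
def cam(n):
    c=optics.camera(n); h,w=c['image'].shape[:2]
    f=h/2/np.tan(np.radians(c['fovy'])/2)
    c['K']=np.array([[f,0,c['cx']],[0,f,c['cy']],[0,0,1.]]); c['D']=np.array([c['k1'],0,0,0.])
    c['E']=np.diag([1,-1,-1,1.])@np.array(c['extrinsics']); return c
def ray(c,p):
    u=cv2.undistortPoints(np.array(p,float).reshape(-1,1,2),c['K'],c['D']).reshape(-1,2)
    R=c['E'][:3,:3];t=c['E'][:3,3]
    return -R.T@t, np.c_[u,np.ones(len(u))]@R
def plane(c,p,z):
    o,d=ray(c,p); return o+d*((z-o[2])/d[:,2])[:,None]
def proj(c,P):
    P=np.array(P,float).reshape(-1,3)
    return cv2.projectPoints(P,cv2.Rodrigues(c['E'][:3,:3])[0],c['E'][:3,3],c['K'],c['D'])[0].reshape(-1,2)
def save(n,img): cv2.imwrite('pics/'+n+'.png',cv2.cvtColor(img,cv2.COLOR_RGB2BGR))
E
python3 - <<'E'
from h import *
a=cam('top');b=cam('side')
for n,c in(('top',a),('side',b)):
    save(n+'0',c['image']); np.save(n+'0.npy',c['image']); print(n,c['fovy'],c['k1'],ray(c,[[256,192]]))
s=status.read_state(); print(s, r.tip_extent)
E
```

```text
pics
top 55.129162456231725 -0.07610996305855738 (array([0.44609386, 0.10910581, 0.95177246]), array([[ 0.0811916 , -0.01880865, -0.9965751 ]]))
side 43.282073009814646 -0.19112770541289115 (array([ 0.4183142 , -0.79082982,  0.82244289]), array([[ 0.0845674 ,  0.75126175, -0.65478388]]))
{'t': 0.1, 'joints': array([-1.40049487e+00,  5.28360047e-01,  1.43378396e+00, -9.25792024e-06,
        1.18140899e+00, -1.78473847e-01]), 'qd': array([-9.51691954e-04, -2.60233328e-03, -3.30169408e-03, -1.55256698e-05,
        1.31282719e-03,  8.18159571e-05]), 'effort': array([-1.53173465e-05, -4.40984809e+01, -1.77150357e+01,  6.34027692e-02,
        5.33675216e-02, -4.90903744e-05]), 'tcp_pos': array([ 0.21352131, -0.58670814,  0.23267444]), 'tcp_rot': array([ 9.84832191e-01,  1.73506760e-01, -2.75515996e-07, -9.80182329e-04]), 'force': array([-0.74850528,  0.4176979 ,  0.58415128]), 'moment': array([ 0.05203084,  0.04136294, -0.03626719]), 'finger_force': 0.0, 'finger_gap': 0.9964055305678162} 0.011
```

View pics/top0.png

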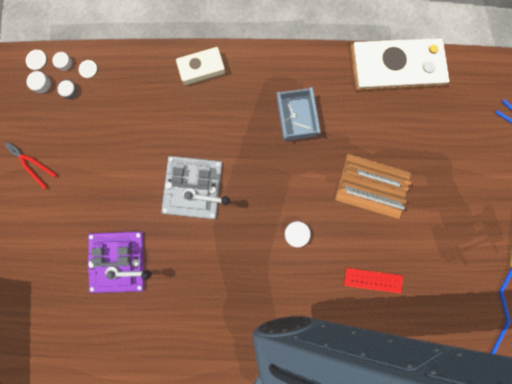

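View pics/side0.png

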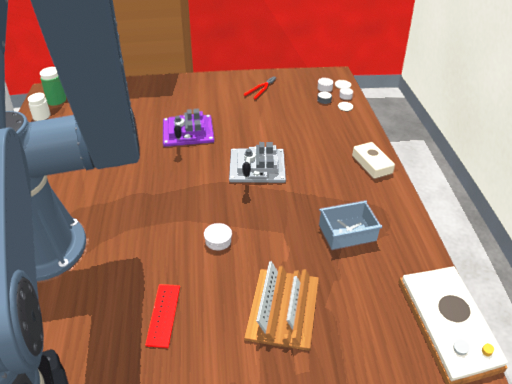

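Top view: grey holder near (192,188), with a purple lookalike at (117,262). Rack at (374,186) holds plates at (373,198) and (380,178), and there is a red lookalike at (374,280). The side view shows the larger, two-row plate at (268,298) and the smaller one at (293,302). My choice is the plate in the rack groove nearer the robot, top (373,198). I'll check it in a close crop.

```bash
python3 - <<'E'
import numpy as np,cv2
t=np.load('top0.npy');s=np.load('side0.npy')
A=cv2.resize(t[148:223,330:415],None,fx=4.6,fy=4.6,interpolation=cv2.INTER_CUBIC)
B=cv2.resize(t[150:225,155:240],None,fx=4.6,fy=4.6,interpolation=cv2.INTER_CUBIC)
C=cv2.resize(s[255:350,240:330],None,fx=2.7,fy=2.7,interpolation=cv2.INTER_CUBIC)
D=cv2.resize(s[135:205,220:295],None,fx=3.6,fy=3.6,interpolation=cv2.INTER_CUBIC)
top=np.hstack([A,B]);bot=np.hstack([C,D[:256]] if 0 else [C[:250],D[:250]])
bot=cv2.copyMakeBorder(bot,0,0,0,top.shape[1]-bot.shape[1],cv2.BORDER_CONSTANT)
im=np.vstack([top,bot]);print(im.shape,A.shape,C.shape,D.shape)
cv2.imwrite('pics/crop1.png',im[:,:,::-1])
E
```

```text
(595, 782, 3) (345, 391, 3) (256, 243, 3) (252, 270, 3)
```

View pics/crop1.png

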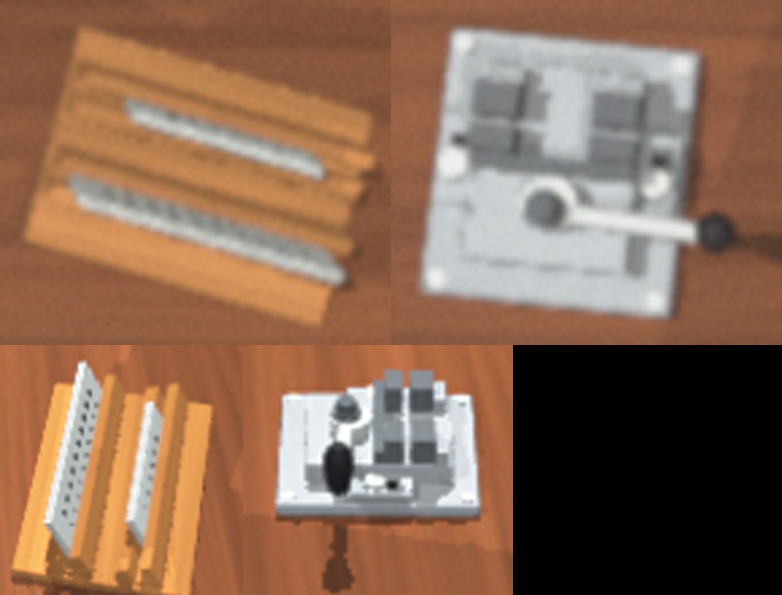

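Crop confirms it: the near-robot groove holds the longer plate with two hole rows (top-view upper edge from (346,189) to (405,208)). The small one-row plate is in the far groove. The grey holder's lever is about closed, with the knob to the right. Now measuring.

```bash
cat >> h.py <<'E'
def tri(c1,p1,c2,p2):
    o1,d1=ray(c1,[p1]);o2,d2=ray(c2,[p2]);A=[];b=[]
    M=np.zeros((3,3));v=np.zeros(3);res=[]
    for o,d in((o1,d1[0]),(o2,d2[0])):
        d=d/np.linalg.norm(d);P=np.eye(3)-np.outer(d,d);M+=P;v+=P@o
    X=np.linalg.solve(M,v);return X, proj(c1,X)[0]-p1, proj(c2,X)[0]-p2
E
python3 - <<'E'
from h import *
np.set_printoptions(precision=4,suppress=True)
a=cam('top');b=cam('side')
t=a['image'];s=b['image']
T=lambda x,y:(x/4.6+330-.5+.1,y/4.6+148-.4)
U=lambda x,y:((x-391)/4.6+155-.4,y/4.6+150-.4)
S=lambda x,y:(x/2.7+240-.3,(y-345)/2.7+255-.3)
V=lambda x,y:((x-243)/3.6+220-.4,(y-345)/3.6+135-.4)
print('plate far',tri(a,T(70,188),b,S(83,363)))
print('plate near',tri(a,T(342,280),b,S(50,523)))
rc=plane(a,[T(80,26),T(372,113),T(322,325),T(24,241)],.01)
print('rack',rc,rc.mean(0)); e=rc[1]-rc[0];print(np.degrees(np.arctan2(e[0],-e[1])))
e=rc[2]-rc[3];print(np.degrees(np.arctan2(e[0],-e[1])))
# foot from mask
hsv=cv2.cvtColor(t,cv2.COLOR_RGB2HSV);m=((hsv[...,1]<60)&(hsv[...,2]>60)).astype(np.uint8)
m[:, :150]=0;m[:,245:]=0;m[:145]=0;m[230:]=0
hsv2=m.copy();hsv2=cv2.morphologyEx(cv2.morphologyEx(m,cv2.MORPH_CLOSE,np.ones((5,5))),cv2.MORPH_OPEN,np.ones((11,11)))
c=max(cv2.findContours(hsv2,0,2)[0],key=cv2.contourArea).reshape(-1,2)
w=plane(a,c,.012)
rr=cv2.minAreaRect((w[:,:2]*1000).astype(np.float32));print('foot',rr,cv2.boxPoints(rr))
fc=plane(a,[U(453,30),U(700,54),U(672,317),U(423,290)],.012);print(fc,fc.mean(0))
k=((hsv[...,2]<60)).astype(np.uint8);k[:, :210]=0;k[:,235:]=0;k[:190]=0;k[215:]=0
ys,xs=np.nonzero(k);print(len(xs),xs.mean(),ys.mean(),plane(a,[[xs.mean(),ys.mean()]],.075))
print('bolt',plane(a,[U(545,208)],.056),plane(a,[U(715,232)],.08))
print('knob side',tri(a,U(715,232),b,V(339,450)))
E
```

```text
plate far (array([ 0.5269, -0.1285,  0.0501]), array([-0.0329,  0.7204]), array([ 0.8488, -0.0931]))
plate near (array([ 0.481 , -0.2763,  0.0546]), array([ 0.0318, -0.9683]), array([-1.284 ,  0.0957]))
rack [[ 0.6251 -0.1472  0.01  ]
 [ 0.576  -0.3166  0.01  ]
 [ 0.4548 -0.2827  0.01  ]
 [ 0.5024 -0.1124  0.01  ]] [ 0.5396 -0.2147  0.01  ]
-16.17216420257196
-15.629754495736114
foot ((535.6978759765625, 256.64892578125), (143.5408477783203, 151.3205108642578), 84.2010269165039) [[453.1732 192.8904]
 [603.7194 177.6012]
 [618.2225 320.4075]
 [467.6764 335.6967]]
[[0.6153 0.319  0.012 ]
 [0.6019 0.1798 0.012 ]
 [0.4548 0.194  0.012 ]
 [0.4693 0.3324 0.012 ]] [0.5353 0.2563 0.012 ]
5 227.2 200.6 [[0.4968 0.1612 0.075 ]]
bolt [[0.5119 0.2579 0.056 ]] [[0.4979 0.1661 0.08  ]]
knob side (array([0.4992, 0.1658, 0.0841]), array([ 0.03  , -0.6491]), array([-0.6113,  0.0469]))
```

Call:
jog_arm(targets=[{"yaw": -10.7}, {"yaw": -10.7}, {"yaw": -10.7}, {"yaw": -10.7}, {"yaw": -10.7}, {"yaw": -10.7}, {"tx": 40, "ty": 24.5}, {"tx": 40, "ty": 24.5}, {"tx": 40, "ty": 24.5}, {"tx": 40, "ty": 24.5}, {"tx": 40, "ty": 24.5}, {"tx": 40, "ty": 24.5}, {"tx": 40, "ty": 24.5}, {"tx": 40, "ty": 24.5}, {"tx": 40, "ty": 24.5}], grip=0.5)

```text
$.targets[0]: bad value
```

Call:
jog_arm(targets=[{"tx": 46, "ty": -1.5}, {"tx": 46, "ty": -1.5}, {"tx": 46, "ty": -1.5}, {"tx": 46, "ty": -1.5}, {"tx": 46, "ty": -1.5}, {"tx": 46, "ty": -1.5}, {"tx": 20, "ty": -1}, {"tx": 0}])

```text
$.targets[0]: bad value
```

Call:
jog_arm(targets=[{"tx": 0, "ty": 0, "tz": 0, "yaw": -10.7}, {"tx": 0, "ty": 0, "tz": 0, "yaw": -10.7}, {"tx": 0, "ty": 0, "tz": 0, "yaw": -10.7}, {"tx": 0, "ty": 0, "tz": 0, "yaw": -10.7}, {"tx": 0, "ty": 0, "tz": 0, "yaw": -10.7}, {"tx": 0, "ty": 0, "tz": 0, "yaw": -10.7}, {"tx": 40, "ty": 24.5, "tz": 0, "yaw": 0}, {"tx": 40, "ty": 24.5, "tz": 0, "yaw": 0}, {"tx": 40, "ty": 24.5, "tz": 0, "yaw": 0}, {"tx": 40, "ty": 24.5, "tz": 0, "yaw": 0}, {"tx": 40, "ty": 24.5, "tz": 0, "yaw": 0}, {"tx": 40, "ty": 24.5, "tz": 0, "yaw": 0}, {"tx": 40, "ty": 24.5, "tz": 0, "yaw": 0}, {"tx": 40, "ty": 24.5, "tz": 0, "yaw": 0}, {"tx": 40, "ty": 24.5, "tz": 0, "yaw": 0}], grip=0.5)

```text
t: 2.08
tcp_pos: [0.4702, -0.2502, 0.2335]
tcp_rot: [0.742, 0.67, -0.0, 0.0]
force: [0.1, -1.2, -0.0]
finger_gap: 0.501
finger_force: 0.0
```

Call:
jog_arm(targets=[{"tx": 46, "ty": -1.5, "tz": 0, "yaw": 0}, {"tx": 46, "ty": -1.5, "tz": 0, "yaw": 0}, {"tx": 46, "ty": -1.5, "tz": 0, "yaw": 0}, {"tx": 46, "ty": -1.5, "tz": 0, "yaw": 0}, {"tx": 46, "ty": -1.5, "tz": 0, "yaw": 0}, {"tx": 46, "ty": -1.5, "tz": 0, "yaw": 0}, {"tx": 46, "ty": -1.5, "tz": 0, "yaw": 0}, {"tx": 46, "ty": -1.5, "tz": 20, "yaw": 0}, {"tx": 46, "ty": -1.5, "tz": 40, "yaw": 0}, {"tx": 0, "ty": 0, "tz": 0, "yaw": 0}])

```text
t: 3.32
tcp_pos: [0.4954, 0.164, 0.1708]
tcp_rot: [0.74, 0.672, -0.003, -0.002]
force: [-0.6, -1.1, -0.1]
finger_gap: 0.504
finger_force: 0.0
```

```bash
python3 - <<'E'
from h import *
a=cam('top');b=cam('side')
A=cv2.resize(a['image'][140:240,150:270],(480,400),interpolation=cv2.INTER_CUBIC)
B=cv2.resize(b['image'][110:210,210:290],(320,400),interpolation=cv2.INTER_CUBIC)
save('k1',np.hstack([A,B]))
E
```

```text
(no output)
```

View pics/k1.png

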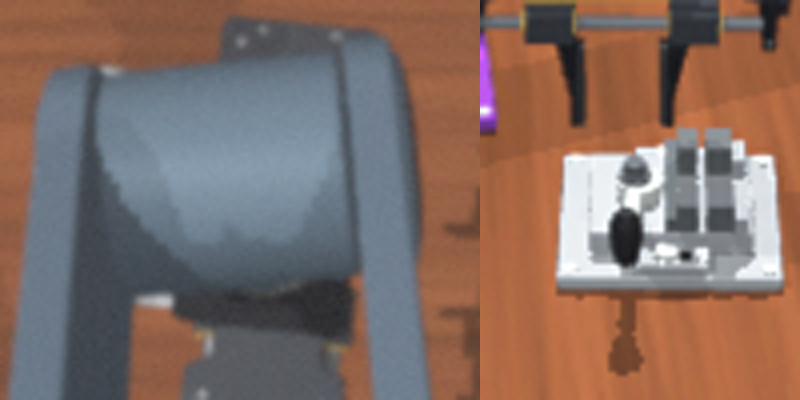

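The side crop shows the fingers straddling the knob (crop (627,238)). The arm hides the holder in the top view. Lowering and lightly gripping the knob to locate it.

Call:
jog_arm(targets=[{"tx": 0, "ty": 0, "tz": 40, "yaw": 0}, {"tx": 0, "ty": 0, "tz": 40, "yaw": 0}, {"tx": 0, "ty": 0, "tz": 23, "yaw": 0}, {"tx": 0, "ty": 0, "tz": 0, "yaw": 0}])

```text
t: 3.92
tcp_pos: [0.498, 0.1602, 0.0703]
tcp_rot: [0.743, 0.67, -0.001, -0.0]
force: [0.4, -0.3, 0.3]
finger_gap: 0.5
finger_force: 0.0
```

Call:
jog_arm(targets=[{"tx": 0, "ty": 0, "tz": 0, "yaw": 0}, {"tx": 0, "ty": 0, "tz": 0, "yaw": 0}, {"tx": 0, "ty": 0, "tz": 0, "yaw": 0}, {"tx": 0, "ty": 0, "tz": 0, "yaw": 0}], grip=0.15, force=3)

```text
t: 4.42
tcp_pos: [0.4986, 0.1617, 0.0715]
tcp_rot: [0.742, 0.67, 0.001, 0.001]
force: [-0.3, -0.4, 5.0]
finger_gap: 0.249
finger_force: 3.0
```

Call:
jog_arm(targets=[{"tx": 0.8, "ty": -12.3, "tz": 0, "yaw": 7.45}, {"tx": 0.8, "ty": -12.3, "tz": 0, "yaw": 7.45}, {"tx": 0.8, "ty": -12.3, "tz": 0, "yaw": 7.45}, {"tx": 0.8, "ty": -12.3, "tz": 0, "yaw": 7.45}, {"tx": 0, "ty": 0, "tz": 0, "yaw": 0}])

```text
t: 5.05
tcp_pos: [0.4535, 0.18, 0.0712]
tcp_rot: [0.889, 0.458, 0.002, 0.0]
force: [0.8, 3.7, 3.2]
finger_gap: 0.248
finger_force: 3.0
```

Call:
jog_arm(targets=[{"tx": 0.8, "ty": -12.3, "tz": 0, "yaw": 7.45}, {"tx": 0.8, "ty": -12.3, "tz": 0, "yaw": 7.45}, {"tx": 0.8, "ty": -12.3, "tz": 0, "yaw": 7.45}, {"tx": 0.8, "ty": -12.3, "tz": 0, "yaw": 7.45}, {"tx": 0, "ty": 0, "tz": 0, "yaw": 0}])

```text
t: 5.68
tcp_pos: [0.4225, 0.2174, 0.0709]
tcp_rot: [0.977, 0.215, 0.001, -0.0]
force: [2.0, 3.4, 4.0]
finger_gap: 0.252
finger_force: 3.0
```

Call:
jog_arm(targets=[{"tx": 0.8, "ty": -12.3, "tz": 0, "yaw": 7.45}, {"tx": 0.6, "ty": -10, "tz": 0, "yaw": 6}, {"tx": 0, "ty": 0, "tz": 0, "yaw": 0}, {"tx": 0, "ty": 0, "tz": 0, "yaw": 0}])

```text
t: 6.18
tcp_pos: [0.4152, 0.238, 0.0707]
tcp_rot: [0.995, 0.098, 0.001, -0.0]
force: [1.6, 3.3, 3.5]
finger_gap: 0.249
finger_force: 3.0
```

Call:
jog_arm(targets=[{"tx": 0, "ty": -3, "tz": 0, "yaw": 0}, {"tx": 0, "ty": 0, "tz": 0, "yaw": 0}, {"tx": 0, "ty": 0, "tz": 0, "yaw": 0}])

```text
t: 6.55
tcp_pos: [0.4144, 0.2405, 0.0706]
tcp_rot: [0.995, 0.097, 0.0, 0.0]
force: [2.7, -1.9, 3.7]
finger_gap: 0.246
finger_force: 3.0
```

Call:
jog_arm(targets=[{"tx": 0, "ty": -2, "tz": 0, "yaw": 0}, {"tx": 0, "ty": -2, "tz": 0, "yaw": 0}, {"tx": 0, "ty": 0, "tz": 0, "yaw": 0}])

```text
t: 6.92
tcp_pos: [0.4132, 0.2443, 0.0706]
tcp_rot: [0.995, 0.098, -0.0, 0.001]
force: [3.0, -5.7, 4.8]
finger_gap: 0.263
finger_force: 3.0
```

Call:
jog_arm(targets=[{"tx": 0, "ty": 2, "tz": 0, "yaw": 0}, {"tx": 0, "ty": 0, "tz": 0, "yaw": 0}, {"tx": 0, "ty": 0, "tz": -30, "yaw": 0}, {"tx": 0, "ty": 0, "tz": -50, "yaw": 0}, {"tx": 0, "ty": 0, "tz": -50, "yaw": -10.5}, {"tx": 0, "ty": 0, "tz": -20, "yaw": -10.5}, {"tx": 0, "ty": 0, "tz": 0, "yaw": -10.5}, {"tx": 0, "ty": 0, "tz": 0, "yaw": -10.5}, {"tx": 0, "ty": 0, "tz": 0, "yaw": -10.5}, {"tx": 0, "ty": 0, "tz": 0, "yaw": -10.5}, {"tx": -45, "ty": 24, "tz": 0, "yaw": 0}, {"tx": -45, "ty": 24, "tz": 0, "yaw": 0}, {"tx": -45, "ty": 24, "tz": 0, "yaw": 0}, {"tx": -45, "ty": 24, "tz": 0, "yaw": 0}, {"tx": -45, "ty": 24, "tz": 0, "yaw": 0}, {"tx": -45, "ty": 24, "tz": 0, "yaw": 0}, {"tx": -45, "ty": 24, "tz": 0, "yaw": 0}, {"tx": -45, "ty": 24, "tz": 0, "yaw": 0}, {"tx": -45, "ty": 24, "tz": 0, "yaw": 0}, {"tx": 0, "ty": 0, "tz": 0, "yaw": 0}], grip=0.5)

```text
t: 9.43
tcp_pos: [0.5111, -0.2088, 0.2198]
tcp_rot: [0.799, 0.601, 0.0, 0.0]
force: [0.2, 0.3, -0.0]
finger_gap: 0.5
finger_force: 0.0
```

```bash
python3 - <<'E'
from h import *
a=cam('top');b=cam('side')
np.save('top1.npy',a['image']);np.save('side1.npy',b['image'])
A=cv2.resize(a['image'][145:230,150:245],(475,425),interpolation=cv2.INTER_CUBIC)
B=cv2.resize(b['image'][135:205,225:290],(325,350),interpolation=cv2.INTER_CUBIC)
C=cv2.resize(b['image'][225:315,235:325],(325,325)) if 0 else b['image'][210:385,180:345]
im=np.zeros((600,800,3),np.uint8);im[:425,:475]=A;im[:350,475:]=B;im[425:600,:165]=C
im[350:,475:]=cv2.resize(b['image'][245:345,235:365][:100],(325,250),interpolation=cv2.INTER_CUBIC)
save('h1',im);print(status.read_state()['tcp_pos'])
E
```

```text
Traceback (most recent call last):
ValueError: could not broadcast input array from shape (174,165,3) into shape (175,165,3)
```

```bash
python3 - <<'E'
from h import *
a=np.load('top1.npy');b=np.load('side1.npy')
im=np.zeros((600,800,3),np.uint8);im[:425,:475]=cv2.resize(a[145:230,150:245],(475,425),interpolation=cv2.INTER_CUBIC)
im[:350,475:]=cv2.resize(b[135:205,225:290],(325,350),interpolation=cv2.INTER_CUBIC)
im[350:,475:]=cv2.resize(b[245:345,235:365],(325,250),interpolation=cv2.INTER_CUBIC)
im[425:,:260]=b[209:384,130:390]
save('h1',im)
E
```

```text
(no output)
```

View pics/h1.png

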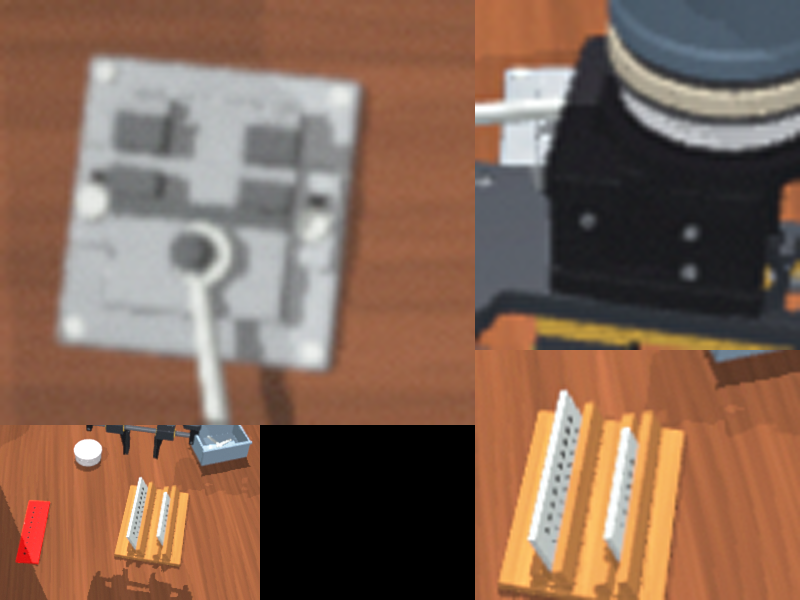

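The lever is open in the top view (arm pointing down). The slot between the cheeks is visible, centred near crop (207,166). In the side view the plate is in its groove at crop (555,480).

```bash
python3 - <<'E'
from h import *
a=cam('top')
P=lambda x,y:(150+x/5-.4,145+y/5-.4)
p=plane(a,[P(207,166),P(145,160),P(268,172)],.052);print(p); e=p[2]-p[1];print(np.degrees(np.arctan2(e[0],-e[1])))
print(plane(a,[P(193,252)],.056))
E
```

```text
[[0.55414673 0.25212224 0.052     ]
 [0.55706983 0.28277036 0.052     ]
 [0.55123058 0.22203025 0.052     ]]
-5.491252823861275
[[0.51140851 0.25762898 0.056     ]]
```

Call:
jog_arm(targets=[{"tx": 3, "ty": -1.5, "tz": 40, "yaw": 0}, {"tx": 0, "ty": 0, "tz": 40, "yaw": 0}, {"tx": 0, "ty": 0, "tz": 40, "yaw": 0}, {"tx": 0, "ty": 0, "tz": 20, "yaw": 0}, {"tx": 0, "ty": 0, "tz": 0, "yaw": 0}])

```text
t: 10.2
tcp_pos: [0.5084, -0.1999, 0.0791]
tcp_rot: [0.797, 0.604, -0.001, -0.003]
force: [-0.1, 0.3, 0.2]
finger_gap: 0.497
finger_force: 0.0
```

```bash
python3 - <<'E'
from h import *
b=cam('side');save('g1',cv2.resize(b['image'][190:340,200:350],(600,600),interpolation=cv2.INTER_CUBIC))
print(status.read_state()['tcp_pos'])
E
```

```text
[ 0.50941306 -0.20074849  0.08030528]
```

View pics/g1.png

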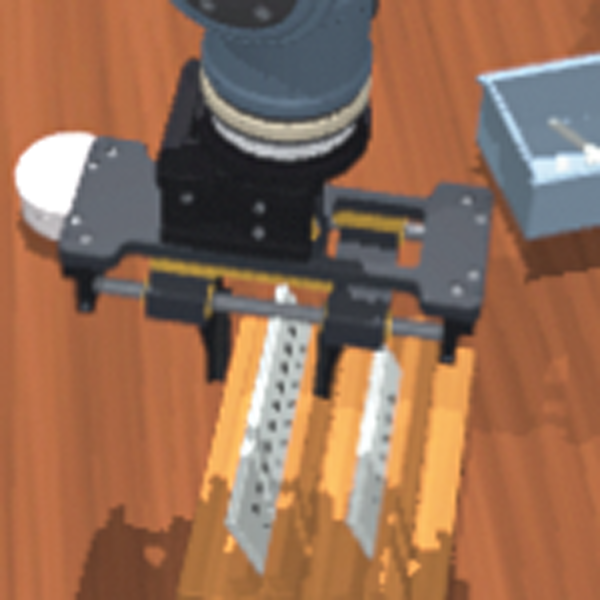

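Side crop: tips at (215,380) and (325,395) straddle the large plate. The +x finger sits clear between the two plates.

Call:
jog_arm(targets=[{"tx": 0, "ty": 0, "tz": 14, "yaw": 0}, {"tx": 0, "ty": 0, "tz": 14, "yaw": 0}, {"tx": 0, "ty": 0, "tz": 0, "yaw": 0}])

```text
t: 10.62
tcp_pos: [0.5093, -0.2021, 0.0515]
tcp_rot: [0.798, 0.603, -0.0, -0.001]
force: [-0.1, -0.0, 0.1]
finger_gap: 0.5
finger_force: 0.0
```

Call:
jog_arm(targets=[{"tx": 0, "ty": 0, "tz": 0, "yaw": 0}, {"tx": 0, "ty": 0, "tz": 0, "yaw": 0}, {"tx": 0, "ty": 0, "tz": 0, "yaw": 0}, {"tx": 0, "ty": 0, "tz": 0, "yaw": 0}], grip=0, force=8)

```text
t: 11.12
tcp_pos: [0.5093, -0.2022, 0.0527]
tcp_rot: [0.798, 0.603, -0.0, -0.001]
force: [-1.2, 1.0, 1.3]
finger_gap: 0.128
finger_force: 0.7
```

Call:
jog_arm(targets=[{"tx": 0, "ty": 0, "tz": 0, "yaw": 0}, {"tx": 0, "ty": 0, "tz": 0, "yaw": 0}, {"tx": 0, "ty": 0, "tz": 0, "yaw": 0}])

```text
t: 11.5
tcp_pos: [0.5103, -0.2025, 0.0529]
tcp_rot: [0.798, 0.603, 0.0, 0.0]
force: [-0.0, 1.1, 5.4]
finger_gap: 0.115
finger_force: 7.6
```

Call:
jog_arm(targets=[{"tx": 0, "ty": -1.2, "tz": -3.5, "yaw": 0}, {"tx": 0, "ty": -1.5, "tz": -3.5, "yaw": 0}, {"tx": 0, "ty": -1.6, "tz": -3.5, "yaw": 0}, {"tx": 0, "ty": 0, "tz": 0, "yaw": 0}], force=12)

```text
t: 12.0
tcp_pos: [0.5067, -0.202, 0.0635]
tcp_rot: [0.798, 0.603, 0.0, 0.001]
force: [4.3, -2.0, -2.0]
finger_gap: 0.106
finger_force: 11.6
```

Call:
jog_arm(targets=[{"tx": 0, "ty": -1.6, "tz": -3.5, "yaw": 0}, {"tx": 0, "ty": -1.6, "tz": -3.5, "yaw": 0}, {"tx": 0, "ty": -1.6, "tz": -3.5, "yaw": 0}, {"tx": 0, "ty": -1.6, "tz": -4, "yaw": 0}, {"tx": 0, "ty": -1, "tz": -5, "yaw": 0}, {"tx": 0, "ty": 0, "tz": -10, "yaw": 0}, {"tx": 0, "ty": 0, "tz": -20, "yaw": 0}, {"tx": 0, "ty": 0, "tz": 0, "yaw": 0}])

```text
t: 13.0
tcp_pos: [0.5, -0.2001, 0.1143]
tcp_rot: [0.798, 0.603, 0.001, 0.002]
force: [0.1, -0.9, -3.7]
finger_gap: 0.069
finger_force: 12.0
```

Call:
jog_arm(targets=[{"tx": 0, "ty": 0, "tz": -30, "yaw": 0}, {"tx": 0, "ty": 0, "tz": -30, "yaw": 0}, {"tx": 0, "ty": 0, "tz": 0, "yaw": 0}, {"tx": 0, "ty": 0, "tz": 0, "yaw": 0}], force=45)

```text
t: 13.5
tcp_pos: [0.4979, -0.1988, 0.1714]
tcp_rot: [0.798, 0.603, -0.0, -0.001]
force: [0.1, 0.3, -4.2]
finger_gap: 0.064
finger_force: 45.0
```

```bash
python3 - <<'E'
from h import *
b=cam('side');a=cam('top');save('g2',np.hstack([cv2.resize(b['image'][130:280,190:340],(520,520),interpolation=cv2.INTER_CUBIC),cv2.resize(a['image'][140:280,335:410],(270,520))]))
E
```

```text
(no output)
```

View pics/g2.png

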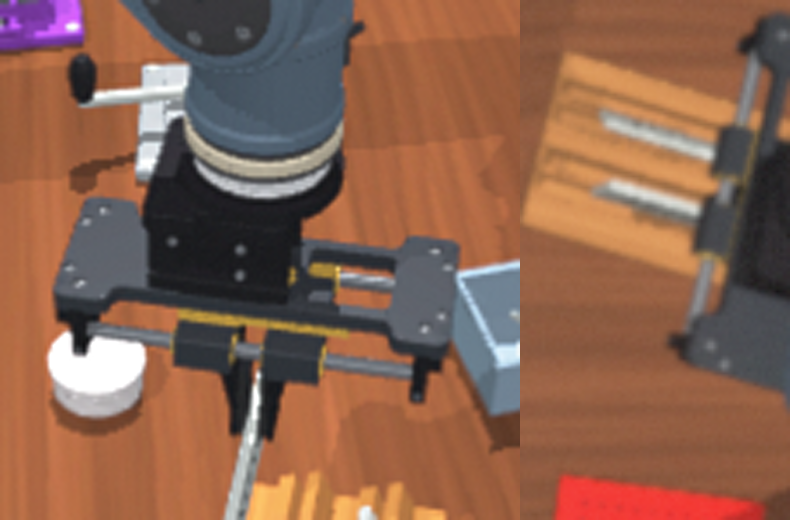

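Side crop: the plate is held upright and flush between the fingers (gap ≈ 6 mm). Its far end shows at top crop (597,190), and the small plate has not moved.

```bash
python3 - <<'E'
from h import *
a=cam('top');s=status.read_state();t=s['tcp_pos']
g=a['image'];hsv=cv2.cvtColor(g,cv2.COLOR_RGB2HSV)
sub=hsv[184:206,350:392];m=((sub[...,1]<70)&(sub[...,2]>130))
ys,xs=np.nonzero(m);i=xs.argmin();print(xs.min()+350,ys[xs<xs.min()+3].mean()+184,len(xs))
x=np.array([np.cos(np.radians(73.9)),np.sin(np.radians(73.9))]);y=np.array([x[1],-x[0]])
for p in([356.2,190.6],[xs.min()+350-.5,ys[xs<xs.min()+3].mean()+184]):
  for z in(.165,.175,.185):
    w=plane(a,[p],z)[0];d=w[:2]-t[:2];print(z,d@x*1000,d@y*1000)
# moves to slot
def dirs(d): d=np.radians(d);return np.array([-np.sin(d),np.cos(d)]),np.array([np.cos(d),np.sin(d)])
X,Y=dirs(-5.6);D=np.array([.5538,.2524])-t[:2];print(t,D@X*1000,D@Y*1000)
E
```

```text
355 191.0 125
0.165 76.84870265175373 -5.804007672672886
0.175 79.44916004740894 -7.447449121602543
0.185 82.0496174430642 -9.09089057053221
0.165 80.23148171926513 -7.693500047029177
0.175 82.78894346829473 -9.312925754815673
0.185 85.34640521732436 -10.932351462602291
[ 0.49785139 -0.19876791  0.17102678] 454.4742894360914 11.655312421723673
```

Call:
jog_arm(targets=[{"tx": 0, "ty": 0, "tz": 0, "yaw": -10.5}, {"tx": 45, "ty": 1.2, "tz": 0, "yaw": 0}, {"tx": 45, "ty": 1.2, "tz": 0, "yaw": 0}, {"tx": 45, "ty": 1.2, "tz": 0, "yaw": 0}, {"tx": 45, "ty": 1.2, "tz": 0, "yaw": 0}, {"tx": 45, "ty": 1.2, "tz": 0, "yaw": 0}, {"tx": 45, "ty": 1.2, "tz": 0, "yaw": 0}, {"tx": 45, "ty": 1.2, "tz": 0, "yaw": 0}, {"tx": 45, "ty": 1.2, "tz": 0, "yaw": 0}, {"tx": 45, "ty": 1.2, "tz": 0, "yaw": 0}, {"tx": 45, "ty": 1.2, "tz": 0, "yaw": 0}, {"tx": 0, "ty": 0, "tz": 0, "yaw": 0}, {"tx": 0, "ty": 0, "tz": 0, "yaw": 0}])

```text
t: 15.28
tcp_pos: [0.5518, 0.2472, 0.1713]
tcp_rot: [0.739, 0.674, -0.001, -0.0]
force: [0.7, -0.3, -3.2]
finger_gap: 0.064
finger_force: 45.0
```

```bash
python3 - <<'E'
from h import *
b=cam('side');a=cam('top');
np.save('top2.npy',a['image']);np.save('side2.npy',b['image'])
save('p1',np.hstack([cv2.resize(b['image'][70:190,210:310],(400,480),interpolation=cv2.INTER_CUBIC),cv2.resize(a['image'][120:240,140:240],(400,480),interpolation=cv2.INTER_CUBIC)]))
def dirs(d): d=np.radians(d);return np.array([-np.sin(d),np.cos(d)]),np.array([np.cos(d),np.sin(d)])
s=status.read_state();t=s['tcp_pos']
X,Y=dirs(-5.6);D=np.array([.5538,.2524])-t[:2];print(t,s['tcp_rot'],D@X*1000,D@Y*1000,s['force'])
E
```

```text
[0.55227881 0.24634491 0.17179673] [ 7.39796991e-01  6.72829350e-01 -9.86264733e-04 -3.23639214e-04] 6.174635851029446 0.9230539422882669 [-0.1349779   0.4766028  -2.96303598]
```

View pics/p1.png

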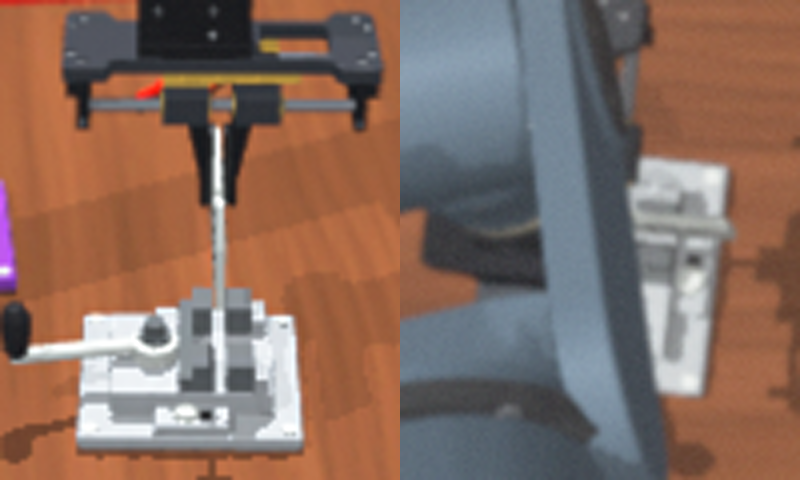

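Side crop: the plate hangs upright at (218,200–390), edge-on over the slot. Top crop: its -y end is at (735,228).

```bash
python3 - <<'E'
from h import *
a=cam('top');g=np.load('top2.npy')
print(g[170:184,216:230].sum(2)//3)
X=np.array([.0976,.9952]);Y=np.array([.9952,-.0976]);t=np.array([.5523,.2463])
for u in(223.,224.):
  for z in(.165,.175,.185):
    d=plane(a,[[u,176.8]],z)[0][:2]-t;print(u,z,d@X*1000,d@Y*1000)
b=cam('side');s=np.load('side2.npy');print(s[100:172,260:270].sum(2)//3)
E
```

```text
[[178 206 213 201 169 112  82  89 102 106 107 103 104 107]
 [169 202 212 202 161 107  84  92 102 102 102 103 104 105]
 [171 202 208 196 157 105  88  98 102 104 103 105 107 104]
 [164 188 190 180 146 103  91  99 102 108 104 106 105 104]
 [160 166 167 167 153 122 105 105 103 107 108 109 108 106]
 [169 171 172 178 176 148 122 109 109 107 106 109 109 108]
 [160 164 165 169 171 161 131 118 109 110 110 109 107 108]
 [137 143 147 152 157 151 131 120 114 110 109 110 109 107]
 [131 135 133 134 132 132 126 123 115 110 110 108 109 108]
 [155 154 140 132 119 115 116 118 114 110 110 111 111 108]
 [186 181 153 135 110  97 103 115 111 108 111 111 110 111]
 [186 177 147 126  98  89  98 110 110 109 107 109 108 102]
 [161 153 134 115  96  84  96 109 111 112 113 113 109  99]
 [143 144 129 112  93  87  92 109 111 111 113 112 107  97]]
223.0 0.165 -81.52758256175457 -1.4693191651644064
223.0 0.175 -82.3584935888819 -2.6238699916950226
223.0 0.185 -83.18940461600921 -3.778420818225526
224.0 0.165 -83.66830990930715 -1.2546366704032599
224.0 0.175 -84.47201195981488 -2.411916144740105
224.0 0.185 -85.27571
[... 2426 characters left out ...]
62 164 164]
 [150 147 121 214 243 243 177 149 149 150]
 [149 145 104 159 241 244 193 152 148 148]
 [150 145 105 154 242 244 197 153 148 148]
 [152 149 105 153 241 244 198 155 150 150]
 [151 148 102 128 225 230 190 153 150 150]
 [134 131  96 123 222 227 180 137 133 134]
 [ 87  83  81 121 223 228 165  99  86  83]
 [ 81  81  82 130 226 231 163  95  81  81]
 [ 82  81  84 132 226 230 136  86  82  84]
 [ 85  84  85 130 226 230 133  86  83  85]
 [ 83  82  83 131 227 233 138  87  82  82]
 [ 92  91  92 134 230 246 173 103  91  93]
 [146 145 145 166 190 195 167 151 151 152]
 [143 143 143 143 145 146 144 144 144 144]
 [143 143 142 143 142 143 143 142 143 143]
 [152 152 151 154 166 168 167 144 142 141]]
```

```bash
python3 - <<'E'
from h import *
a=cam('top');b=cam('side')
X=np.array([.0976,.9952]);Y=np.array([.9952,-.0976]);t=np.array([.5523,.2463])
for p,q in(((221.8,176),(264.3,131.7)),((222.8,176),(264.3,131.7))):
  r3=tri(a,p,b,q);d=r3[0][:2]-t;print(r3,d@X*1000,d@Y*1000)
# side view with end at X=-75+k : expected row for top/bottom
for k in(-8,-4,0,4):
  for z in(.175,.130):
    P=np.r_[t+X*(-75+k)/1000,z];print(k,z,proj(b,P),proj(a,P))
E
```

```text
(array([0.54380646, 0.16699785, 0.17672612]), array([ 0.01549884, -0.31152785]), array([-0.27461552,  0.03420712])) -79.7504721771319 -0.7128770026192619
(array([0.54356771, 0.16477163, 0.1782314 ]), array([ 0.01423512, -0.2863872 ]), array([-0.25254524,  0.03150348])) -81.98930119454674 -0.7332060278136342
-8 0.175 [[264.33815759 133.09422359]] [[223.42969944 175.61022167]]
-8 0.13 [[263.98926255 148.39841923]] [[224.81531629 178.12342169]]
-4 0.175 [[264.30350636 132.15993961]] [[221.55799908 175.42385046]]
-4 0.13 [[263.95671649 147.44446701]] [[223.04484073 177.9470604 ]]
0 0.175 [[264.26902021 131.23080581]] [[219.68652185 175.23753884]]
0 0.13 [[263.92431829 146.49558502]] [[221.274547   177.77074211]]
4 0.175 [[264.23469813 130.30678383]] [[217.81529037 175.05128906]]
4 0.13 [[263.8920671  145.55173723]] [[219.50445424 177.59446872]]
```

Call:
jog_arm(targets=[{"tx": 3.9, "ty": 0.9, "tz": 20, "yaw": 0}, {"tx": 3.9, "ty": 0, "tz": 20, "yaw": 0}, {"tx": 0, "ty": 0, "tz": 20, "yaw": 0}, {"tx": 0, "ty": 0, "tz": 12, "yaw": 0}, {"tx": 0, "ty": 0, "tz": 0, "yaw": 0}, {"tx": 0, "ty": 0, "tz": 0, "yaw": 0}])

```text
t: 16.32
tcp_pos: [0.5551, 0.2552, 0.1013]
tcp_rot: [0.74, 0.673, 0.001, 0.0]
force: [-0.2, -0.4, -3.3]
finger_gap: 0.06
finger_force: 45.0
```

```bash
cat > st.py <<'E'
from h import *
np.set_printoptions(precision=2,suppress=True)
s=status.read_state();t=s['tcp_pos'];q=s['tcp_rot'];an=2*np.arctan2(q[1],q[0])
X=np.array([np.cos(an),np.sin(an)]);Y=np.array([X[1],-X[0]])
F=s['force'];D=(np.array([.5538,.2524])-t[:2])*1000
print('to slot tx %.2f ty %.2f z %.1f'%(D@X,D@Y,t[2]*1000),'yawdeg %.2f'%(np.degrees(an)-90),'F tool x,y, z',F[:2]@X,F[:2]@Y,F[2],'M',s['moment'],s['finger_gap'],s['t'])
E
python3 st.py
```

```text
to slot tx -2.94 ty -1.07 z 101.3 yawdeg -5.38 F tool x,y, z -0.44419984216627306 -0.17938444735648815 -3.2945195442704716 M [-0.01 -0.09 -0.  ] 0.05980243224290629 16.325
```

```bash
cat > st.py <<'E'
from h import *
np.set_printoptions(precision=2,suppress=True)
L=[]
for i in range(6):
    if i: optics.camera('top')
    s=status.read_state();t=s['tcp_pos'];q=s['tcp_rot'];an=2*np.arctan2(q[1],q[0])
    X=np.array([np.cos(an),np.sin(an)]);Y=np.array([X[1],-X[0]])
    F=s['force'];D=(np.array([.5538,.2524])-t[:2])*1000
    L.append([D@X,D@Y,t[2]*1000,np.degrees(an)-90,F[:2]@X,F[:2]@Y,F[2]])
L=np.array(L);print('to slot tx,ty; z; yaw; Fx,Fy,Fz',L.mean(0),L.std(0),'M',s['moment'],s['finger_gap'],s['t'])
E
python3 st.py
```

```text
to slot tx,ty; z; yaw; Fx,Fy,Fz [ -3.03  -0.97 101.39  -5.37  -0.14  -0.24  -3.66] [0.05 0.14 0.11 0.01 0.61 0.42 0.53] M [-0.04 -0.03  0.01] 0.06268423657873627 16.575
```

Call:
jog_arm(targets=[{"tx": -1.5, "ty": -1, "tz": 0, "yaw": 0}, {"tx": 0, "ty": 0, "tz": 4, "yaw": 0}, {"tx": 0, "ty": 0, "tz": 4, "yaw": 0}, {"tx": 0, "ty": 0, "tz": 3, "yaw": 0}, {"tx": 0, "ty": 0, "tz": 3, "yaw": 0}, {"tx": 0, "ty": 0, "tz": 0, "yaw": 0}])

```text
t: 17.32
tcp_pos: [0.5578, 0.2527, 0.095]
tcp_rot: [0.739, 0.674, 0.004, 0.004]
force: [-5.2, -9.0, 38.8]
finger_gap: 0.066
finger_force: 46.9
```

```bash
python3 st.py
```

```text
to slot tx,ty; z; yaw; Fx,Fy,Fz [-0.66 -3.85 95.04 -5.29 -9.38 -4.22 39.07] [0.01 0.04 0.01 0.   0.45 0.58 0.39] M [-1.31  1.19  0.03] 0.06603861996980212 17.575
```

Call:
jog_arm(targets=[{"tx": 0, "ty": 0, "tz": -5, "yaw": 0}, {"tx": 0, "ty": 0, "tz": 0, "yaw": 0}, {"tx": 0, "ty": 0, "tz": 0, "yaw": 0}])

```text
t: 17.95
tcp_pos: [0.5553, 0.253, 0.0959]
tcp_rot: [0.739, 0.674, 0.002, 0.002]
force: [-4.0, -5.2, 19.5]
finger_gap: 0.064
finger_force: 44.9
```

```bash
python3 st.py
```

```text
to slot tx,ty; z; yaw; Fx,Fy,Fz [-0.71 -1.46 95.86 -5.32 -5.84 -2.26 19.44] [0.02 0.01 0.01 0.   0.46 0.62 0.22] M [-0.8   0.61  0.  ] 0.0651221805893117 18.2
```

Call:
jog_arm(targets=[{"tx": 0, "ty": 0, "tz": -5, "yaw": 0}, {"tx": 0, "ty": 0, "tz": 0, "yaw": 0}, {"tx": 0, "ty": 0, "tz": 0, "yaw": 0}])

```text
t: 18.58
tcp_pos: [0.5538, 0.2537, 0.0966]
tcp_rot: [0.739, 0.673, 0.0, 0.0]
force: [-0.4, -1.8, 2.6]
finger_gap: 0.064
finger_force: 44.6
```

```bash
python3 st.py
```

```text
to slot tx,ty; z; yaw; Fx,Fy,Fz [-1.28  0.22 96.57 -5.36 -1.52  0.22  1.92] [0.01 0.03 0.01 0.   0.43 0.21 0.54] M [-0.24 -0.24 -0.03] 0.0625371657364431 18.825
```

Call:
jog_arm(targets=[{"tx": 0, "ty": 0, "tz": 1, "yaw": 0}, {"tx": 0, "ty": -0.7, "tz": 0, "yaw": 0}, {"tx": 0, "ty": -0.7, "tz": 0, "yaw": 0}, {"tx": 0, "ty": 0, "tz": 0, "yaw": 0}])

```text
t: 19.32
tcp_pos: [0.5532, 0.2536, 0.0963]
tcp_rot: [0.739, 0.673, 0.001, 0.001]
force: [0.7, -4.0, 5.9]
finger_gap: 0.062
finger_force: 44.8
```

Call:
jog_arm(targets=[{"tx": 0, "ty": -0.7, "tz": 0, "yaw": 0}, {"tx": 0, "ty": -0.7, "tz": 0, "yaw": 0}, {"tx": 0, "ty": 0, "tz": 0, "yaw": 0}])

```text
t: 19.7
tcp_pos: [0.5525, 0.2538, 0.0964]
tcp_rot: [0.739, 0.673, 0.002, 0.001]
force: [3.8, -5.6, 4.8]
finger_gap: 0.066
finger_force: 44.9
```

```bash
python3 st.py
```

```text
to slot tx,ty; z; yaw; Fx,Fy,Fz [-1.31  1.45 96.38 -5.37 -4.38  3.54  4.9 ] [0.01 0.02 0.02 0.   0.4  0.49 0.68] M [-0.62 -0.73 -0.12] 0.06329037052070888 19.95
```

Call:
jog_arm(targets=[{"tx": 0, "ty": -1, "tz": 0, "yaw": 0}, {"tx": 0, "ty": -1, "tz": 0, "yaw": 0}, {"tx": 0, "ty": 0, "tz": 0, "yaw": 0}])

```text
t: 20.32
tcp_pos: [0.5508, 0.2545, 0.0964]
tcp_rot: [0.74, 0.673, 0.002, 0.001]
force: [4.7, -3.7, 4.4]
finger_gap: 0.062
finger_force: 44.9
```

```bash
python3 st.py;python3 - <<'E'
from h import *
b=cam('side');a=cam('top')
save('p2',np.hstack([cv2.resize(b['image'][110:190,220:300],(560,560),interpolation=cv2.INTER_CUBIC),cv2.resize(a['image'][140:220,205:235],(210,560),interpolation=cv2.INTER_CUBIC)]))
E
```

```text
to slot tx,ty; z; yaw; Fx,Fy,Fz [-1.81  3.19 96.35 -5.39 -3.17  4.26  4.73] [0.01 0.01 0.01 0.   0.57 0.47 0.35] M [-0.44 -1.09 -0.14] 0.06263053679662378 20.575
```

View pics/p2.png

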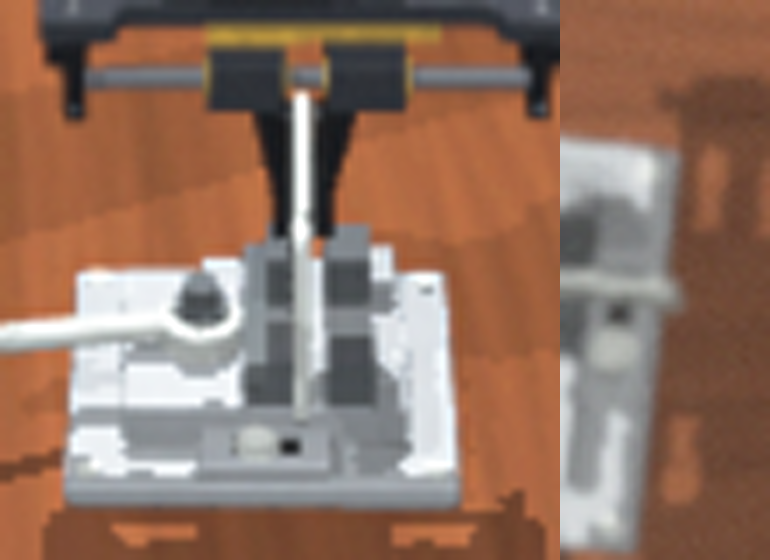

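Side crop: the plate (bottom end at (303,415)) sits left of the gap, on the near jaw. The far jaw face is at about 325, so I'll slide towards +x under light load until it drops in.

Call:
jog_arm(targets=[{"tx": 0, "ty": 1, "tz": 0, "yaw": 0}, {"tx": 0, "ty": 1, "tz": 0, "yaw": 0}, {"tx": 0, "ty": 1, "tz": 0, "yaw": 0}, {"tx": 0, "ty": 1, "tz": 0, "yaw": 0}, {"tx": 0, "ty": 0.6, "tz": 0, "yaw": 0}, {"tx": 0, "ty": 0, "tz": 0, "yaw": 0}])

```text
t: 21.42
tcp_pos: [0.5521, 0.2543, 0.0962]
tcp_rot: [0.74, 0.673, -0.0, -0.001]
force: [-0.8, -1.4, 8.5]
finger_gap: 0.064
finger_force: 44.8
```

Call:
jog_arm(targets=[{"tx": 0, "ty": 0.7, "tz": 0, "yaw": 0}, {"tx": 0, "ty": 0, "tz": 0, "yaw": 0}])

```text
t: 21.68
tcp_pos: [0.5523, 0.2543, 0.0962]
tcp_rot: [0.74, 0.673, -0.001, -0.001]
force: [-1.2, -2.0, 9.8]
finger_gap: 0.063
finger_force: 44.8
```

Call:
jog_arm(targets=[{"tx": 0, "ty": 0.7, "tz": 0, "yaw": 0}, {"tx": 0, "ty": 0, "tz": 0, "yaw": 0}])

```text
t: 21.92
tcp_pos: [0.5525, 0.2543, 0.0962]
tcp_rot: [0.74, 0.673, -0.001, -0.002]
force: [-2.1, -2.1, 10.0]
finger_gap: 0.065
finger_force: 44.8
```

Call:
jog_arm(targets=[{"tx": 0, "ty": 0.7, "tz": 0, "yaw": 0}, {"tx": 0, "ty": 0, "tz": 0, "yaw": 0}])

```text
t: 22.18
tcp_pos: [0.5527, 0.2542, 0.0962]
tcp_rot: [0.74, 0.673, -0.002, -0.002]
force: [-2.6, -1.0, 10.9]
finger_gap: 0.061
finger_force: 44.8
```

Call:
jog_arm(targets=[{"tx": 0, "ty": 0.7, "tz": 0, "yaw": 0}, {"tx": 0, "ty": 0, "tz": 0, "yaw": 0}])

```text
t: 22.42
tcp_pos: [0.5529, 0.2542, 0.0962]
tcp_rot: [0.74, 0.673, -0.002, -0.002]
force: [-3.1, -1.6, 11.2]
finger_gap: 0.064
finger_force: 44.8
```

```bash
python3 st.py
```

```text
to slot tx,ty; z; yaw; Fx,Fy,Fz [-1.7   1.01 96.17 -5.4  -1.68 -3.16 11.39] [0.01 0.01 0.01 0.   0.39 0.34 0.37] M [-0.04  0.64 -0.08] 0.059373574931812036 22.675
```

Call:
jog_arm(targets=[{"tx": 0, "ty": -0.9, "tz": -4, "yaw": 0}, {"tx": 0, "ty": 0, "tz": 0, "yaw": 0}, {"tx": 0, "ty": 0, "tz": 0, "yaw": 0}])

```text
t: 23.05
tcp_pos: [0.5539, 0.2537, 0.0984]
tcp_rot: [0.739, 0.673, -0.001, -0.001]
force: [0.2, -0.4, -4.1]
finger_gap: 0.063
finger_force: 44.7
```

```bash
python3 st.py
```

```text
to slot tx,ty; z; yaw; Fx,Fy,Fz [-1.31 -0.5  98.79 -5.36 -0.02  0.3  -3.52] [0.02 0.32 0.28 0.01 0.63 0.47 0.43] M [ 0.09 -0.08 -0.04] 0.05986198347026805 23.3
```

Call:
jog_arm(targets=[{"tx": 0, "ty": 0, "tz": 2.5, "yaw": 0}, {"tx": 0, "ty": 0, "tz": 1.5, "yaw": 0}, {"tx": 0, "ty": 0, "tz": 1, "yaw": 0}, {"tx": 0, "ty": 0, "tz": 0, "yaw": 0}])

```text
t: 23.8
tcp_pos: [0.5556, 0.2533, 0.0959]
tcp_rot: [0.739, 0.673, 0.0, 0.001]
force: [-0.6, -2.7, 5.8]
finger_gap: 0.064
finger_force: 44.7
```

```bash
python3 st.py
```

```text
to slot tx,ty; z; yaw; Fx,Fy,Fz [-1.07 -1.68 95.94 -5.35 -2.54 -0.8   5.05] [0.01 0.01 0.01 0.   0.46 0.54 0.48] M [-0.23  0.07  0.02] 0.06286742690002113 24.05
```

Call:
jog_arm(targets=[{"tx": 0, "ty": 0.8, "tz": -2.5, "yaw": 0}, {"tx": 0, "ty": 0.8, "tz": 0, "yaw": 0}, {"tx": 0, "ty": 0, "tz": 1.5, "yaw": 0}, {"tx": 0, "ty": 0, "tz": 1.5, "yaw": 0}, {"tx": 0, "ty": 0, "tz": 0, "yaw": 0}])

```text
t: 24.68
tcp_pos: [0.5563, 0.2535, 0.0935]
tcp_rot: [0.739, 0.673, -0.0, -0.0]
force: [-0.1, 0.1, -3.5]
finger_gap: 0.061
finger_force: 44.7
```

```bash
python3 st.py
```

```text
to slot tx,ty; z; yaw; Fx,Fy,Fz [-1.37 -2.56 93.84 -5.37  0.29  0.08 -3.58] [0.03 0.13 0.19 0.   0.68 0.27 0.73] M [ 0.06 -0.09 -0.05] 0.06289223992831018 24.925
```

Call:
jog_arm(targets=[{"tx": 0, "ty": 0.8, "tz": -2.5, "yaw": 0}, {"tx": 0, "ty": 0.8, "tz": 0, "yaw": 0}, {"tx": 0, "ty": 0, "tz": 1.5, "yaw": 0}, {"tx": 0, "ty": 0, "tz": 1.5, "yaw": 0}, {"tx": 0, "ty": 0, "tz": 0, "yaw": 0}])

```text
t: 25.55
tcp_pos: [0.5579, 0.2533, 0.0932]
tcp_rot: [0.739, 0.673, -0.0, -0.0]
force: [-0.8, 0.2, -3.7]
finger_gap: 0.063
finger_force: 44.7
```

```bash
python3 st.py
```

```text
to slot tx,ty; z; yaw; Fx,Fy,Fz [-1.3  -4.16 93.36 -5.36  0.   -0.13 -3.48] [0.04 0.09 0.1  0.   0.44 0.62 0.57] M [-0.03 -0.02 -0.01] 0.06127582590275227 25.8
```

Free in the slot at both offsets, so the slot centre is about 3.4 mm to +x. Centring and descending.

Call:
jog_arm(targets=[{"tx": 0, "ty": -0.6, "tz": 0, "yaw": 0}, {"tx": 0, "ty": 0, "tz": 3, "yaw": 0}, {"tx": 0, "ty": 0, "tz": 3, "yaw": 0}, {"tx": 0, "ty": 0, "tz": 0, "yaw": 0}])

```text
t: 26.3
tcp_pos: [0.5572, 0.2533, 0.0871]
tcp_rot: [0.739, 0.673, -0.0, -0.0]
force: [0.2, -0.4, -3.6]
finger_gap: 0.064
finger_force: 44.7
```

```bash
python3 st.py
```

```text
to slot tx,ty; z; yaw; Fx,Fy,Fz [-1.35 -3.61 87.42 -5.37 -0.28  0.13 -3.17] [0.06 0.16 0.19 0.   0.11 0.24 0.38] M [-0.   -0.1  -0.01] 0.06097951360119128 26.55
```

Call:
jog_arm(targets=[{"tx": 0, "ty": 0, "tz": 4, "yaw": 0}, {"tx": 0, "ty": 0, "tz": 4, "yaw": 0}, {"tx": 0, "ty": 0, "tz": 2, "yaw": 0}, {"tx": 0, "ty": 0, "tz": 0, "yaw": 0}])

```text
t: 27.05
tcp_pos: [0.5574, 0.2534, 0.0772]
tcp_rot: [0.739, 0.673, -0.0, -0.0]
force: [-0.7, -0.6, -2.8]
finger_gap: 0.063
finger_force: 44.7
```

```bash
python3 st.py
```

```text
to slot tx,ty; z; yaw; Fx,Fy,Fz [-1.38 -3.69 77.52 -5.37 -0.4  -0.09 -3.49] [0.05 0.11 0.18 0.   0.5  0.3  0.61] M [-0.04 -0.07  0.01] 0.06019214352458683 27.3
```

Call:
jog_arm(targets=[{"tx": 0, "ty": 0, "tz": 1.5, "yaw": 0}, {"tx": 0, "ty": 0, "tz": 1.5, "yaw": 0}, {"tx": 0, "ty": 0, "tz": 1, "yaw": 0}, {"tx": 0, "ty": 0, "tz": 0, "yaw": 0}])

```text
t: 27.8
tcp_pos: [0.5578, 0.2531, 0.0745]
tcp_rot: [0.739, 0.673, 0.0, 0.0]
force: [-1.4, -3.8, 4.4]
finger_gap: 0.065
finger_force: 44.7
```

```bash
python3 st.py
```

```text
to slot tx,ty; z; yaw; Fx,Fy,Fz [-1.01 -3.89 74.46 -5.36 -3.31 -1.58  5.76] [0.01 0.01 0.01 0.   0.3  0.44 0.8 ] M [-0.4   0.2   0.05] 0.06550560762405752 28.05
```

Call:
jog_arm(targets=[{"tx": 0, "ty": 0, "tz": -1, "yaw": 0}, {"tx": 0, "ty": 0, "tz": 0, "yaw": 0}, {"tx": 0, "ty": 0, "tz": 0, "yaw": 0}, {"tx": 0, "ty": 0, "tz": 0, "yaw": 0}, {"tx": 0, "ty": 0, "tz": -10, "yaw": 0}, {"tx": 0, "ty": 0, "tz": -40, "yaw": 0}, {"tx": 0, "ty": 0, "tz": -40, "yaw": 0}, {"tx": -42, "ty": -23.5, "tz": 0, "yaw": 0}, {"tx": -42, "ty": -23.5, "tz": 0, "yaw": 0}, {"tx": -42, "ty": -23.5, "tz": 0, "yaw": 0}, {"tx": -42, "ty": -23.5, "tz": 0, "yaw": 0}, {"tx": -42, "ty": -23.5, "tz": 0, "yaw": 0}, {"tx": 0, "ty": 0, "tz": 0, "yaw": 0}], grip=0.3)

```text
t: 29.68
tcp_pos: [0.4189, 0.0538, 0.1651]
tcp_rot: [0.741, 0.672, -0.001, -0.001]
force: [0.2, 0.3, -0.4]
finger_gap: 0.3
finger_force: 0.0
```

```bash
python3 - <<'E'
from h import *
b=cam('side');a=cam('top')
np.save('top3.npy',a['image']);np.save('side3.npy',b['image'])
save('p3',np.hstack([cv2.resize(a['image'][140:225,150:245],(475,425),interpolation=cv2.INTER_CUBIC),cv2.resize(b['image'][125:210,220:285],(325,425),interpolation=cv2.INTER_CUBIC)]))
E
```

```text
(no output)
```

View pics/p3.png

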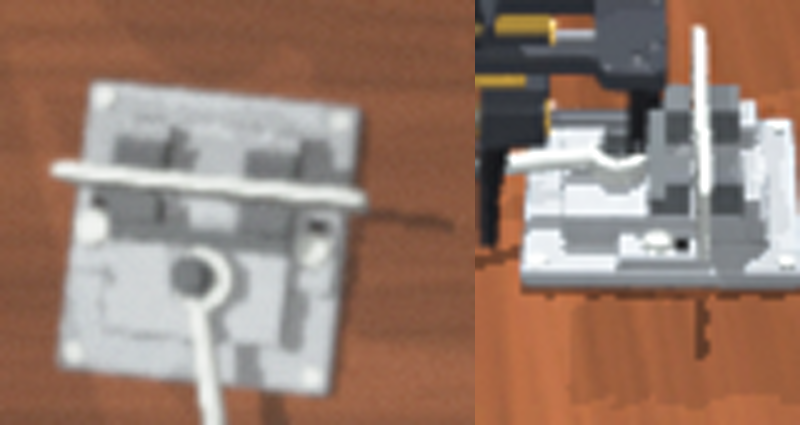

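The plate stands in the slot. Top crop shows its ends at (50,168) and (366,200), and the lever is still open. Working out the centring.

```bash
python3 - <<'E'
from h import *
np.set_printoptions(precision=4,suppress=True)
a=cam('top');g=np.load('top3.npy').sum(2)/3.;t1=np.load('top1.npy').sum(2)/3.
X=np.array([.0976,.9952])
P=lambda x,y:(150+x/5-.4,140+y/5-.4)
e=plane(a,[P(50,168),P(366,200)],.075);print('ends',e,(e.mean(0)[:2])@X)
# pivot bolt, cheeks in this picture (y along X)
c=plane(a,[P(193,276)],.056);print('bolt',c,c[0,:2]@X)
# foot at z .012 : left/right edges mid
f=plane(a,[P(93,80),P(360,104),P(330,393),P(58,367)],.012);print('foot',f.mean(0),f.mean(0)[:2]@X)
# cheeks from pre-plate picture rows
Q=lambda x,y:(150+x/5-.4,145+y/5-.4)
k=plane(a,[Q(115,132),Q(168,135),Q(246,143),Q(300,148)],.052);print('cheek',k[:,:2]@X)
print('kin slot',np.array([.5538,.2524])@X)
print(t1[168:178,170:214].astype(int)[::3])
E
```

```text
ends [[0.5624 0.3243 0.075 ]
 [0.5472 0.1722 0.075 ]] 0.3012061292084141
bolt [[0.5119 0.2576 0.056 ]] 0.306361658296049
foot [0.5363 0.2566 0.012 ] 0.3077057726370335
cheek [0.3522 0.3259 0.2872 0.2604]
kin slot 0.30523936
[[193 185 171 140 123 121 120 127 131 127 132 132 127 105 104 114 123 151
  177 184 185 186 189 190 187 188 187 187 189 188 190 183 183 185 183 179
  177 183 185 172 140 144 149 152]
 [192 186 158 128 116 113 116 116 119 115 117 115  97  86 100 118 117 120
  127 156 179 187 191 190 189 192 189 188 173 137 118 115 117 120 124 121
  124 128 127 113 114 130 137 138]
 [179 181 159 132 117 112 107 112 114 113 111 103  84  87 110 121 117 125
  141 177 186 189 190 192 194 189 191 183 164 130 116 116 114 118 115 115
  118 116 109  98 114 133 140 137]
 [185 178 168 157 164 168 171 177 178 180 177 176 178 176 181 178 180 178
  184 188 188 187 188 189 191 190 190 184 164 134 126 122 116 109 110 111
  111 110 102 103 119 130 133 131]]
```

The plate sits about 5 mm too far to -y compared with the cheeks (0.3012 against 0.3064). Re-gripping to shift it.

Call:
jog_arm(targets=[{"tx": 42, "ty": 23.5, "tz": 0, "yaw": 0}, {"tx": 42, "ty": 23.5, "tz": 0, "yaw": 0}, {"tx": 42, "ty": 23.5, "tz": 0, "yaw": 0}, {"tx": 42, "ty": 23.5, "tz": 0, "yaw": 0}, {"tx": 42, "ty": 23.5, "tz": 0, "yaw": 0}, {"tx": 0, "ty": 0, "tz": 0, "yaw": 0}, {"tx": 0, "ty": 0, "tz": 40, "yaw": 0}, {"tx": 0, "ty": 0, "tz": 40, "yaw": 0}, {"tx": 0, "ty": 0, "tz": 8, "yaw": 0}, {"tx": 0, "ty": 0, "tz": 0, "yaw": 0}, {"tx": 0, "ty": 0, "tz": 0, "yaw": 0}])

```text
t: 31.2
tcp_pos: [0.5588, 0.2538, 0.0783]
tcp_rot: [0.739, 0.673, 0.001, 0.001]
force: [-0.1, -0.0, -0.9]
finger_gap: 0.297
finger_force: 0.0
```

Call:
jog_arm(targets=[{"tx": 0, "ty": 0, "tz": 0, "yaw": 0}, {"tx": 0, "ty": 0, "tz": 0, "yaw": 0}, {"tx": 0, "ty": 0, "tz": 0, "yaw": 0}, {"tx": 0, "ty": 0, "tz": 0, "yaw": 0}], grip=0, force=25)

```text
t: 31.7
tcp_pos: [0.5575, 0.2535, 0.0771]
tcp_rot: [0.739, 0.673, 0.0, -0.0]
force: [-0.8, 0.6, 4.8]
finger_gap: 0.062
finger_force: 25.0
```

```bash
python3 st.py
```

```text
to slot tx,ty; z; yaw; Fx,Fy,Fz [-1.43 -3.62 77.08 -5.37 -0.02 -1.22  5.4 ] [0.01 0.03 0.01 0.   0.56 0.41 0.55] M [-0.02  0.21 -0.02] 0.06304539209107062 31.95
```

Call:
jog_arm(targets=[{"tx": 0, "ty": 0, "tz": -2, "yaw": 0}, {"tx": 2.6, "ty": 0, "tz": 0, "yaw": 0}, {"tx": 2.6, "ty": 0, "tz": 0, "yaw": 0}, {"tx": 0, "ty": 0, "tz": 0, "yaw": 0}, {"tx": 0, "ty": 0, "tz": 2, "yaw": 0}, {"tx": 0, "ty": 0, "tz": 1, "yaw": 0}, {"tx": 0, "ty": 0, "tz": 0, "yaw": 0}])

```text
t: 32.83
tcp_pos: [0.5581, 0.2587, 0.0771]
tcp_rot: [0.739, 0.673, 0.0, 0.0]
force: [-2.3, -0.7, 4.9]
finger_gap: 0.069
finger_force: 25.0
```

```bash
python3 st.py
```

```text
to slot tx,ty; z; yaw; Fx,Fy,Fz [-6.72 -3.73 77.07 -5.37 -0.58 -2.35  5.54] [0.02 0.01 0.01 0.   0.28 0.36 0.61] M [-0.08  0.32 -0.  ] 0.07007201886939442 33.075
```

Call:
jog_arm(targets=[{"tx": 0, "ty": 0, "tz": -1, "yaw": 0}, {"tx": 0, "ty": 0, "tz": 0, "yaw": 0}, {"tx": 0, "ty": 0, "tz": 0, "yaw": 0}, {"tx": 0, "ty": 0, "tz": 0, "yaw": 0}, {"tx": 0, "ty": 0, "tz": -10, "yaw": 0}, {"tx": 0, "ty": 0, "tz": -40, "yaw": 0}, {"tx": 0, "ty": 0, "tz": -40, "yaw": 0}, {"tx": -42, "ty": -23.5, "tz": 0, "yaw": 0}, {"tx": -42, "ty": -23.5, "tz": 0, "yaw": 0}, {"tx": -42, "ty": -23.5, "tz": 0, "yaw": 0}, {"tx": -42, "ty": -23.5, "tz": 0, "yaw": 0}, {"tx": -42, "ty": -23.5, "tz": 0, "yaw": 0}, {"tx": 0, "ty": 0, "tz": 0, "yaw": 10.6}, {"tx": 0, "ty": 0, "tz": 0, "yaw": 10.6}, {"tx": 0, "ty": 0, "tz": 0, "yaw": 10.6}, {"tx": 0, "ty": 0, "tz": 0, "yaw": 10.6}, {"tx": 0, "ty": 0, "tz": 0, "yaw": 10.6}, {"tx": 0, "ty": 0, "tz": 0, "yaw": 10.6}, {"tx": 0, "ty": 0, "tz": 0, "yaw": 10.6}, {"tx": 0, "ty": 0, "tz": 0, "yaw": 0}], grip=0.3)

```text
t: 35.58
tcp_pos: [0.4218, 0.0605, 0.1671]
tcp_rot: [0.996, 0.092, 0.001, 0.0]
force: [0.1, 0.2, 0.2]
finger_gap: 0.302
finger_force: 0.0
```

```bash
python3 - <<'E'
from h import *
a=cam('top');g=a['image']
np.save('top4.npy',g)
X=np.array([.0976,.9952])
m=g.sum(2)/3; m3=np.load('top3.npy').sum(2)/3
# end positions along plate axis, subpixel: compare profiles before/after
def prof(m,f):
    l=np.linspace(-95,95,381)/1000
    pt=np.array([f(s) for s in l]);px=proj(a,pt)
    return l,cv2.remap(m.astype(np.float32),px[:,0].astype(np.float32),px[:,1].astype(np.float32),cv2.INTER_LINEAR)[:,0]
e0=np.array([.5548,.2483]);f=lambda s:np.r_[e0+X*s,.075]
for n,q in(('before',m3),('after',m)):
    l,v=prof(q,f)
    for lo,hi in((-.09,-.065),(.065,.09)):
        k=(l>lo)&(l<hi);w=v[k];th=(w.max()+w.min())/2;c=l[k][np.abs(np.diff(np.sign(w-th),append=np.sign(w[-1]-th)))>0];print(n,w.min(),w.max(),c*1000)
s=status.read_state();t=s['tcp_pos'];q=s['tcp_rot'];an=2*np.arctan2(q[1],q[0]);x=np.array([np.cos(an),np.sin(an)]);y=np.array([x[1],-x[0]])
D=(np.array([.4204,.2402])-t[:2])*1000;print(t,np.degrees(an)-90,D@x,D@y,'e0',e0@X)
E
```

```text
before 95.86002 220.26172 [-75.]
before 99.53516 232.06512 [76.]
after 89.231125 199.85059 [-70.]
after 104.35025 233.03647 [81.]
[0.42169574 0.06047702 0.16702489] -79.38136949307903 31.844174170383464 -176.88408299032935 e0 0.30125663999999996
```

Now centred (0.3067 against 0.3064). Going to the knob to close the lever.

Call:
jog_arm(targets=[{"tx": 8, "ty": -44.2, "tz": 0, "yaw": 0}, {"tx": 8, "ty": -44.2, "tz": 0, "yaw": 0}, {"tx": 8, "ty": -44.2, "tz": 0, "yaw": 0}, {"tx": 8, "ty": -44.2, "tz": 0, "yaw": 0}, {"tx": 0, "ty": 0, "tz": 0, "yaw": 0}, {"tx": 0, "ty": 0, "tz": 40, "yaw": 0}, {"tx": 0, "ty": 0, "tz": 40, "yaw": 0}, {"tx": 0, "ty": 0, "tz": 17, "yaw": 0}, {"tx": 0, "ty": 0, "tz": 0, "yaw": 0}], grip=0.5)

```text
t: 36.75
tcp_pos: [0.4199, 0.2389, 0.0685]
tcp_rot: [0.996, 0.091, -0.002, 0.0]
force: [0.1, -0.1, -0.3]
finger_gap: 0.5
finger_force: 0.0
```

Call:
jog_arm(targets=[{"tx": 0, "ty": 0, "tz": 0, "yaw": 0}, {"tx": 0, "ty": 0, "tz": 0, "yaw": 0}, {"tx": 0, "ty": 0, "tz": 0, "yaw": 0}, {"tx": 0, "ty": 0, "tz": 0, "yaw": 0}], grip=0.15, force=12)

```text
t: 37.25
tcp_pos: [0.4211, 0.2406, 0.0704]
tcp_rot: [0.996, 0.091, 0.001, -0.0]
force: [-1.0, 1.5, 6.4]
finger_gap: 0.249
finger_force: 12.0
```

Call:
jog_arm(targets=[{"tx": 0.8, "ty": 12.3, "tz": 0, "yaw": -7.45}, {"tx": 0.8, "ty": 12.3, "tz": 0, "yaw": -7.45}, {"tx": 0.8, "ty": 12.3, "tz": 0, "yaw": -7.45}, {"tx": 0.8, "ty": 12.3, "tz": 0, "yaw": -7.45}, {"tx": 0.8, "ty": 12.3, "tz": 0, "yaw": -7.45}, {"tx": 0.8, "ty": 12.3, "tz": 0, "yaw": -7.45}, {"tx": 0, "ty": 0, "tz": 0, "yaw": 0}], force=30)

```text
t: 38.12
tcp_pos: [0.4637, 0.1805, 0.0705]
tcp_rot: [0.886, 0.463, 0.004, 0.001]
force: [3.7, 5.9, 2.5]
finger_gap: 0.234
finger_force: 30.0
```

```bash
cat > kn.py <<'E'
from h import *
np.set_printoptions(precision=3,suppress=True)
for i in range(2):
    optics.camera('top') if i else 0
    s=status.read_state();t=s['tcp_pos'];q=s['tcp_rot'];an=2*np.arctan2(q[1],q[0]);x=np.array([np.cos(an),np.sin(an)]);y=np.array([x[1],-x[0]])
    d=np.array([.514,.2563])-t[:2];F=s['force'][:2]
    print('lever',np.radians(90-5.5)*-1+np.arctan2(d[1],d[0])*1 if 0 else np.radians(84.5)-np.arctan2(d[1],d[0]),'R',np.hypot(*d)*1000,'toolyaw',np.degrees(an)-90,'F tx,ty,z',F@x,F@y,s['force'][2],s['finger_gap'],s['finger_force'],s['t'])
E
python3 kn.py
```

```text
lever 0.4892685733156008 R 90.98617746883309 toolyaw -34.82288707759791 F tx,ty,z 6.91920464583133 -0.3376650855500886 2.4690347404370647 0.23425328140648108 29.999766913242638 38.125
lever 0.4911819389093671 R 90.95872084238391 toolyaw -34.839720951196064 F tx,ty,z 6.1914649869430605 -0.6474768750351012 1.951726459837397 0.23972810508662468 30.000181635841727 38.175
```

Call:
jog_arm(targets=[{"tx": -1, "ty": 5, "tz": 0, "yaw": -3}, {"tx": -1, "ty": 4, "tz": 0, "yaw": -2.5}, {"tx": 0, "ty": 3, "tz": 0, "yaw": -2}, {"tx": 0, "ty": 0, "tz": 0, "yaw": 0}])

```text
t: 38.67
tcp_pos: [0.4735, 0.175, 0.0705]
tcp_rot: [0.855, 0.519, 0.006, 0.0]
force: [3.6, 16.9, -1.3]
finger_gap: 0.236
finger_force: 30.0
```

```bash
python3 kn.py
```

```text
lever 0.36563295225536585 R 90.81633936997852 toolyaw -27.485326161527432 F tx,ty,z 16.618306769361467 -4.642509681595159 -1.324550671042191 0.23572307045252036 29.99989651143551 38.675
lever 0.36617798231015675 R 90.81936569540068 toolyaw -27.480415471737082 F tx,ty,z 16.249660886133736 -3.371628511084535 -1.2538468651758126 0.2342980768077018 29.999797018244863 38.725
```

Call:
jog_arm(targets=[{"tx": 0, "ty": 2, "tz": 0, "yaw": -1}, {"tx": 0, "ty": 2, "tz": 0, "yaw": -1}, {"tx": 0, "ty": 0, "tz": 0, "yaw": 0}, {"tx": 0, "ty": 0, "tz": 0, "yaw": 0}])

```text
t: 39.22
tcp_pos: [0.4763, 0.1737, 0.0705]
tcp_rot: [0.846, 0.534, 0.006, -0.0]
force: [3.2, 18.2, -0.5]
finger_gap: 0.236
finger_force: 30.0
```

```bash
python3 kn.py
```

```text
lever 0.33184961974444493 R 90.79055652280242 toolyaw -25.5128911465641 F tx,ty,z 17.79477694488641 -4.892254309474282 -0.4572073047391403 0.23566719914273443 29.999888758175075 39.225
lever 0.33179640725474524 R 90.76037638050805 toolyaw -25.50741305399262 F tx,ty,z 17.199165556277805 -4.895196448055579 -0.39700817180552883 0.24083167788071197 29.999935431405902 39.275
```

Call:
jog_arm(targets=[{"tx": 2, "ty": 1, "tz": 0, "yaw": 0}, {"tx": 1.5, "ty": 1.5, "tz": 0, "yaw": -1}, {"tx": 0.5, "ty": 1.5, "tz": 0, "yaw": -1}, {"tx": 0, "ty": 0, "tz": 0, "yaw": 0}, {"tx": 0, "ty": 0, "tz": 0, "yaw": 0}])

```text
t: 39.9
tcp_pos: [0.4784, 0.1731, 0.0704]
tcp_rot: [0.836, 0.549, 0.001, -0.0]
force: [-0.9, 8.7, 5.1]
finger_gap: 0.234
finger_force: 30.0
```

```bash
python3 kn.py
```

```text
lever 0.308897917569239 R 90.48829763249375 toolyaw -23.42309958906972 F tx,ty,z 7.590013155975259 -4.25380869837741 5.137252788296827 0.23447159241510263 30.00128096435219 39.9
lever 0.30867395663410035 R 90.46603637725835 toolyaw -23.421232543404344 F tx,ty,z 6.138147577531801 -3.439495035534166 4.874484870558686 0.23858930650990326 30.001099482178688 39.95
```

Call:
jog_arm(targets=[{"tx": 0, "ty": 2, "tz": 0, "yaw": -1}, {"tx": 0, "ty": 2, "tz": 0, "yaw": -1}, {"tx": 0, "ty": 0, "tz": 0, "yaw": 0}, {"tx": 0, "ty": 0, "tz": 0, "yaw": 0}])

```text
t: 40.45
tcp_pos: [0.4817, 0.1719, 0.0704]
tcp_rot: [0.826, 0.563, 0.001, -0.001]
force: [-1.7, 9.0, 6.6]
finger_gap: 0.234
finger_force: 30.0
```

```bash
python3 kn.py
```

```text
lever 0.2697963812158035 R 90.42925012305854 toolyaw -21.427555087872108 F tx,ty,z 7.767834767202611 -4.891044788022843 6.6327358525080164 0.2342666903230879 30.00125819351524 40.45
lever 0.26982594673190596 R 90.4243652752336 toolyaw -21.428497187710164 F tx,ty,z 7.839087159883437 -4.34025976921147 6.538536634760555 0.2354363995234692 30.00117899850011 40.5
```

Call:
jog_arm(targets=[{"tx": 0, "ty": 2, "tz": 0, "yaw": -1.2}, {"tx": 0, "ty": 2, "tz": 0, "yaw": -1.2}, {"tx": 0, "ty": 2, "tz": 0, "yaw": -1.2}, {"tx": 0, "ty": 0, "tz": 0, "yaw": 0}, {"tx": 0, "ty": 0, "tz": 0, "yaw": 0}])

```text
t: 41.12
tcp_pos: [0.4867, 0.1702, 0.0704]
tcp_rot: [0.808, 0.589, 0.001, -0.001]
force: [-2.6, 9.9, 6.9]
finger_gap: 0.234
finger_force: 30.0
```

```bash
python3 kn.py
```

```text
lever 0.21088007596106095 R 90.3438780233196 toolyaw -17.870371345878567 F tx,ty,z 8.669804564315369 -5.47979176300394 6.87235797710814 0.23378421594902304 30.001219399273396 41.125
lever 0.21090901854787525 R 90.3197739775841 toolyaw -17.86797037267391 F tx,ty,z 9.579792696680212 -5.905533753464933 6.345449430159218 0.23397778062983754 30.00120580662042 41.175
```

Call:
jog_arm(targets=[{"tx": 0, "ty": 2, "tz": 0, "yaw": -1}, {"tx": 0, "ty": 2, "tz": 0, "yaw": -1}, {"tx": 0, "ty": 0, "tz": 0, "yaw": 0}, {"tx": 0, "ty": 0, "tz": 0, "yaw": 0}])

```text
t: 41.68
tcp_pos: [0.4899, 0.1693, 0.0703]
tcp_rot: [0.798, 0.603, 0.001, -0.002]
force: [-3.3, 10.4, 7.0]
finger_gap: 0.236
finger_force: 30.0
```

```bash
python3 kn.py
```

```text
lever 0.1746600596381207 R 90.27149538145895 toolyaw -15.879283586860183 F tx,ty,z 9.124128907975722 -5.999517836320642 7.032446547175438 0.2358518119978503 30.001331730745733 41.675
lever 0.17437275244849926 R 90.2657225986843 toolyaw -15.878675859580966 F tx,ty,z 9.148908591809947 -6.266462720092401 7.104348735535634 0.23547967871866857 30.00130049418658 41.725
```

Call:
jog_arm(targets=[{"tx": 0.7, "ty": 2, "tz": 0, "yaw": -1.2}, {"tx": 0.7, "ty": 2, "tz": 0, "yaw": -1.2}, {"tx": 0.3, "ty": 2, "tz": 0, "yaw": -1.2}, {"tx": 0, "ty": 2, "tz": 0, "yaw": -1.2}, {"tx": 0, "ty": 0, "tz": 0, "yaw": 0}, {"tx": 0, "ty": 0, "tz": 0, "yaw": 0}])

```text
t: 42.48
tcp_pos: [0.4966, 0.1679, 0.0704]
tcp_rot: [0.772, 0.636, -0.001, -0.002]
force: [-4.5, 7.1, 9.8]
finger_gap: 0.236
finger_force: 30.0
```

```bash
python3 kn.py
```

```text
lever 0.09866749371201267 R 90.05120883748457 toolyaw -11.06268874558016 F tx,ty,z 6.129788951083948 -5.832498010411358 9.778315910066258 0.2355852159392174 30.00180029310286 42.475
lever 0.09894353742738127 R 90.05557189274218 toolyaw -11.062696700746784 F tx,ty,z 5.86852637499256 -7.220110761188373 9.612367874484196 0.2349489903500573 30.00158772803843 42.525
```

Call:
jog_arm(targets=[{"tx": 0, "ty": 2, "tz": 0, "yaw": -1.2}, {"tx": 0, "ty": 2, "tz": 0, "yaw": -1.2}, {"tx": 0, "ty": 0, "tz": 0, "yaw": 0}, {"tx": 0, "ty": 0, "tz": 0, "yaw": 0}])

```text
t: 43.02
tcp_pos: [0.5001, 0.1674, 0.0703]
tcp_rot: [0.759, 0.652, -0.001, -0.003]
force: [-5.9, 6.8, 10.7]
finger_gap: 0.236
finger_force: 30.0
```

```bash
python3 kn.py
```

```text
lever 0.059628351388314904 R 89.97558689346766 toolyaw -8.686258629752032 F tx,ty,z 5.886663298080195 -6.823476111678479 10.73956818798362 0.23599404736555518 30.001648315228522 43.025
lever 0.059640778997035016 R 89.98592374033512 toolyaw -8.681314874582284 F tx,ty,z 6.339094856610728 -6.859443431871612 9.96626852879274 0.2340167417725564 30.001668124459684 43.075
```

Call:
jog_arm(targets=[{"tx": 0, "ty": 2, "tz": 0, "yaw": -1}, {"tx": 0, "ty": 2, "tz": 0, "yaw": -1}, {"tx": 0, "ty": 0, "tz": 0, "yaw": 0}, {"tx": 0, "ty": 0, "tz": 0, "yaw": 0}])

```text
t: 43.58
tcp_pos: [0.5033, 0.167, 0.0703]
tcp_rot: [0.747, 0.665, -0.002, -0.003]
force: [-6.8, 8.3, 11.5]
finger_gap: 0.237
finger_force: 30.0
```

```bash
python3 kn.py;python3 - <<'E'
from h import *
b=cam('side');a=cam('top')
save('c1',np.hstack([cv2.resize(b['image'][115:195,205:295],(540,480),interpolation=cv2.INTER_CUBIC),cv2.resize(a['image'][150:220,205:235],(206,480),interpolation=cv2.INTER_CUBIC)]))
E
```

```text
lever 0.023023624753338412 R 89.9714649652915 toolyaw -6.690328662417073 F tx,ty,z 7.476416320991582 -7.748323301874876 11.505729764120009 0.23715061227974524 30.00184087548405 43.575
lever 0.023056167611841927 R 89.96777874734065 toolyaw -6.686510996596297 F tx,ty,z 7.473605193042847 -7.807914680995901 10.982304071818506 0.2347336797639143 30.001882882788777 43.625
```

View pics/c1.png

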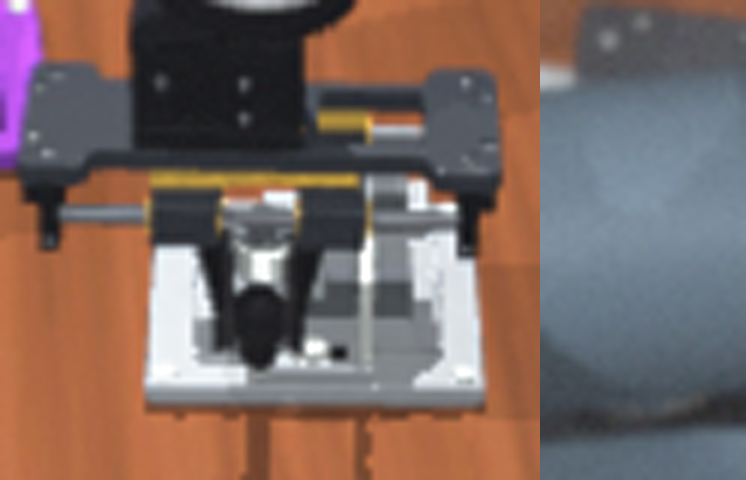

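The knob is held (crop (260,325)) and the plate stands upright at (365,300). Pushing further until tight.

Call:
jog_arm(targets=[{"tx": 0.5, "ty": 2, "tz": 0, "yaw": -1}, {"tx": 0.5, "ty": 2, "tz": 0, "yaw": -1}, {"tx": 0, "ty": 0, "tz": 0, "yaw": 0}, {"tx": 0, "ty": 0, "tz": 0, "yaw": 0}])

```text
t: 44.22
tcp_pos: [0.5037, 0.1672, 0.0702]
tcp_rot: [0.736, 0.677, -0.005, -0.006]
force: [-12.5, 6.6, 16.9]
finger_gap: 0.241
finger_force: 30.0
```

```bash
python3 kn.py
```

```text
lever 0.01920832444333187 R 89.7208444398166 toolyaw -4.703663010544403 F tx,ty,z 5.585827179444639 -12.999315082601331 16.854307240718903 0.24106087843526908 30.002556634135544 44.225
lever 0.01912965681015577 R 89.7293590192556 toolyaw -4.7037283688483456 F tx,ty,z 5.82895166811116 -12.733232822296552 16.473566821644223 0.23365767149207814 30.00245135743171 44.275
```

Call:
jog_arm(targets=[{"tx": 0, "ty": 2, "tz": 0, "yaw": 0}, {"tx": 0, "ty": 2, "tz": 0, "yaw": 0}, {"tx": 0, "ty": 0, "tz": 0, "yaw": 0}, {"tx": 0, "ty": 0, "tz": 0, "yaw": 0}])

```text
t: 44.78
tcp_pos: [0.5038, 0.1672, 0.07]
tcp_rot: [0.735, 0.678, -0.008, -0.008]
force: [-16.9, 8.8, 20.1]
finger_gap: 0.233
finger_force: 30.0
```

```bash
python3 kn.py
```

```text
lever 0.01830887204259457 R 89.71914792526537 toolyaw -4.693159007396716 F tx,ty,z 7.417059130723093 -17.586211913715463 20.1447326251965 0.232928495334434 30.00325590139255 44.775
lever 0.01836316969346541 R 89.710285597819 toolyaw -4.6940594760285705 F tx,ty,z 7.72531904716759 -18.442591065513 20.575449313030084 0.23964302832689802 30.00301378313452 44.825
```

Tight: the force rose to 18 N with no further motion. Unloading, releasing and retreating.

Call:
jog_arm(targets=[{"tx": -0.5, "ty": -2.5, "tz": 0, "yaw": 0}, {"tx": 0, "ty": -2, "tz": 0, "yaw": 0}, {"tx": 0, "ty": 0, "tz": 0, "yaw": 0}])

```text
t: 45.2
tcp_pos: [0.5037, 0.1672, 0.0701]
tcp_rot: [0.736, 0.677, -0.004, -0.005]
force: [-10.9, 8.9, 14.2]
finger_gap: 0.234
finger_force: 30.0
```

Call:
jog_arm(targets=[{"tx": 0, "ty": 0, "tz": 0, "yaw": 0}, {"tx": 0, "ty": 0, "tz": 0, "yaw": 0}, {"tx": 0, "ty": 0, "tz": 0, "yaw": 0}, {"tx": 0, "ty": 0, "tz": -30, "yaw": 0}, {"tx": 0, "ty": 0, "tz": -45, "yaw": 0}, {"tx": 0, "ty": 0, "tz": -45, "yaw": 0}, {"tx": -45, "ty": -15, "tz": 0, "yaw": 0}, {"tx": -45, "ty": -15, "tz": 0, "yaw": 0}, {"tx": -45, "ty": -15, "tz": 0, "yaw": 0}, {"tx": -45, "ty": -15, "tz": 0, "yaw": 0}, {"tx": -45, "ty": 0, "tz": 0, "yaw": 0}, {"tx": 0, "ty": 0, "tz": 0, "yaw": 0}], grip=0.4)

```text
t: 46.7
tcp_pos: [0.4332, -0.0571, 0.1898]
tcp_rot: [0.736, 0.677, -0.0, 0.001]
force: [0.0, -0.3, -0.3]
finger_gap: 0.396
finger_force: 0.0
```

```bash
python3 - <<'E'
from h import *
b=cam('side');a=cam('top')
save('f1',np.hstack([cv2.resize(a['image'][140:225,150:245],(475,425),interpolation=cv2.INTER_CUBIC),cv2.resize(b['image'][125:210,220:285],(325,425),interpolation=cv2.INTER_CUBIC)]))
E
```

```text
(no output)
```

View pics/f1.png

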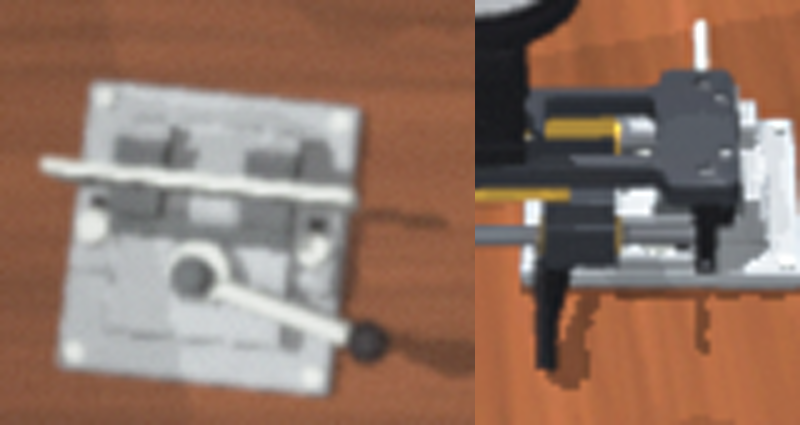

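The lever is not fully closed: the knob is at top crop (367,341). Checking its angle.

```bash
python3 - <<'E'
from h import *
a=cam('top')
P=lambda x,y:(150+x/5-.4,140+y/5-.4)
k=plane(a,[P(367,341)],.084)[0];b=plane(a,[P(193,276)],.056)[0];print(k,b,np.hypot(*(k-b)[:2]))
d=b-k;print(np.radians(84.5)-np.arctan2(d[1],d[0]))
# initial picture
U=lambda x,y:((x-391)/4.6+155-.4,y/4.6+150-.4)
k=plane(a,[U(716,232)],.084)[0];b=plane(a,[U(545,208)],.056)[0];d=b-k;print(k,np.radians(84.5)-np.arctan2(d[1],d[0]))
print(status.read_state()['t'])
E
```

```text
[0.47930008 0.17047705 0.084     ] [0.51189767 0.2576371  0.056     ] 0.09305631177831897
0.2618978364085276
[0.49763018 0.16530782 0.084     ] 0.05638347218589845
46.85
```

Call:
jog_arm(targets=[{"tx": 0, "ty": 0, "tz": 0, "yaw": 6}, {"tx": 0, "ty": 0, "tz": 0, "yaw": 6}, {"tx": 46, "ty": -4, "tz": 0, "yaw": 0}, {"tx": 46, "ty": -4, "tz": 0, "yaw": 0}, {"tx": 46, "ty": -4, "tz": 0, "yaw": 0}, {"tx": 46, "ty": -4, "tz": 0, "yaw": 0}, {"tx": 46, "ty": -4, "tz": 0, "yaw": 0}, {"tx": 0, "ty": 0, "tz": 0, "yaw": 0}, {"tx": 0, "ty": 0, "tz": 40, "yaw": 0}, {"tx": 0, "ty": 0, "tz": 40, "yaw": 0}, {"tx": 0, "ty": 0, "tz": 38, "yaw": 0}, {"tx": 0, "ty": 0, "tz": 0, "yaw": 0}], grip=0.55)

```text
t: 48.35
tcp_pos: [0.4764, 0.1717, 0.0693]
tcp_rot: [0.801, 0.598, -0.003, -0.002]
force: [0.4, -0.1, 0.7]
finger_gap: 0.546
finger_force: 0.0
```

Call:
jog_arm(targets=[{"tx": 0, "ty": 0, "tz": 0, "yaw": 0}, {"tx": 0, "ty": 0, "tz": 0, "yaw": 0}, {"tx": 0, "ty": 0, "tz": 0, "yaw": 0}, {"tx": 0, "ty": 0, "tz": 0, "yaw": 0}], grip=0.15, force=3)

```text
t: 48.85
tcp_pos: [0.48, 0.172, 0.0725]
tcp_rot: [0.802, 0.598, 0.001, 0.001]
force: [1.1, -0.1, 4.2]
finger_gap: 0.252
finger_force: 3.0
```

```bash
python3 kn.py
```

```text
lever 0.287633133739966 R 90.90438058751457 toolyaw -16.5652490464919 F tx,ty,z 0.20473759565243344 1.056324773305466 4.185742106792343 0.2522275639739201 3.0001247351174243 48.85
lever 0.2873262364980331 R 90.88638436235125 toolyaw -16.561437179168536 F tx,ty,z -0.4428298652747343 -0.7570328779774164 5.844423726891188 0.2473557309154867 3.0000201193615794 48.9
```

Call:
jog_arm(targets=[{"tx": 0.2, "ty": 2.5, "tz": 0, "yaw": -1.5}, {"tx": 0.2, "ty": 2.5, "tz": 0, "yaw": -1.5}, {"tx": 0.2, "ty": 2.5, "tz": 0, "yaw": -1.5}, {"tx": 0.2, "ty": 2.5, "tz": 0, "yaw": -1.5}, {"tx": 0.2, "ty": 2.5, "tz": 0, "yaw": -1.5}, {"tx": 0, "ty": 0, "tz": 0, "yaw": 0}], force=25)

```text
t: 49.65
tcp_pos: [0.4894, 0.1692, 0.0725]
tcp_rot: [0.761, 0.649, -0.002, -0.001]
force: [-3.2, -2.9, 11.4]
finger_gap: 0.234
finger_force: 25.0
```

```bash
python3 kn.py
```

```text
lever 0.17914042308315437 R 90.55128013971184 toolyaw -9.089597937628128 F tx,ty,z -3.3852087021186947 -2.6920240190582554 11.417416513545934 0.23449455789126858 25.001202716957778 49.65
lever 0.179168789633805 R 90.57478568976364 toolyaw -9.095079283182045 F tx,ty,z -3.767982590675038 -3.1105306948707367 11.001288591284595 0.24216208468233968 25.001418261090294 49.7
```

Call:
jog_arm(targets=[{"tx": 0.2, "ty": 2.5, "tz": 0, "yaw": -1.5}, {"tx": 0.2, "ty": 2.5, "tz": 0, "yaw": -1.5}, {"tx": 0.2, "ty": 2.5, "tz": 0, "yaw": -1.5}, {"tx": 0.2, "ty": 2.5, "tz": 0, "yaw": -1.5}, {"tx": 0.2, "ty": 2.5, "tz": 0, "yaw": -1.5}, {"tx": 0, "ty": 2, "tz": 0, "yaw": 0}, {"tx": 0, "ty": 0, "tz": 0, "yaw": 0}])

```text
t: 50.58
tcp_pos: [0.5001, 0.1675, 0.0723]
tcp_rot: [0.716, 0.698, -0.006, -0.003]
force: [-9.0, -7.3, 16.8]
finger_gap: 0.237
finger_force: 25.0
```

```bash
python3 kn.py
```

```text
lever 0.05981980418664001 R 89.88321204145618 toolyaw -1.474144811910108 F tx,ty,z -7.546422945444461 -8.836285207868976 16.797781939424024 0.2374326839364096 25.002327659351522 50.575
lever 0.05977782469100412 R 89.901278469178 toolyaw -1.473524802669445 F tx,ty,z -8.370985270431573 -10.250230845981285 16.265932819310645 0.2422666372010628 25.002385102164908 50.625
```

Call:
jog_arm(targets=[{"tx": -1.5, "ty": 2, "tz": 0, "yaw": 0}, {"tx": 0, "ty": 2, "tz": 0, "yaw": 0}, {"tx": 0, "ty": 2, "tz": 0, "yaw": 0}, {"tx": 0, "ty": 0, "tz": 0, "yaw": 0}])

```text
t: 51.12
tcp_pos: [0.5035, 0.1669, 0.0722]
tcp_rot: [0.716, 0.698, -0.008, -0.005]
force: [-13.1, -3.0, 19.2]
finger_gap: 0.236
finger_force: 25.0
```

```bash
python3 kn.py
```

```text
lever 0.021044638845227226 R 90.02812332708461 toolyaw -1.4239923671921417 F tx,ty,z -3.345195170065455 -13.005461688815377 19.228026543615425 0.23634355147323455 25.002566726274154 51.125
lever 0.021348072451395916 R 90.02168641746563 toolyaw -1.4240466243233811 F tx,ty,z -3.602761214898588 -12.749746620997177 19.076559488242488 0.23750515931572297 25.002619204559977 51.175
```

Call:
jog_arm(targets=[{"tx": 0, "ty": -2, "tz": 0, "yaw": 0}, {"tx": 0, "ty": -2, "tz": 0, "yaw": 0}, {"tx": 0, "ty": -1, "tz": 0, "yaw": 0}, {"tx": 0, "ty": 0, "tz": 0, "yaw": 0}, {"tx": 0, "ty": 0, "tz": 0, "yaw": 0}])

```text
t: 51.8
tcp_pos: [0.5022, 0.167, 0.0723]
tcp_rot: [0.716, 0.698, -0.005, -0.003]
force: [-8.2, -3.3, 14.2]
finger_gap: 0.24
finger_force: 25.0
```

```bash
python3 kn.py
```

```text
lever 0.03591638381664608 R 90.03505113969288 toolyaw -1.4765096694817998 F tx,ty,z -3.481704004235297 -8.148793342152928 14.17166337655572 0.24046461170153263 25.002144084355677 51.8
lever 0.03616468449262955 R 90.01364053709673 toolyaw -1.472258589424598 F tx,ty,z -4.248886946601433 -8.317214617642051 13.998392523190232 0.235730295354068 25.00220856607484 51.85
```

Call:
jog_arm(targets=[{"tx": 0, "ty": -1.5, "tz": 0, "yaw": 0}, {"tx": 0, "ty": -1, "tz": 0, "yaw": 0}, {"tx": 0, "ty": 0, "tz": 0, "yaw": 0}, {"tx": 0, "ty": 0, "tz": 0, "yaw": 0}])

```text
t: 52.35
tcp_pos: [0.5009, 0.1672, 0.0723]
tcp_rot: [0.716, 0.698, -0.003, -0.002]
force: [-6.5, -3.4, 12.6]
finger_gap: 0.238
finger_force: 25.0
```

```bash
python3 kn.py
```

```text
lever 0.0503210790432409 R 90.03598581948239 toolyaw -1.5262096832231435 F tx,ty,z -3.5598488780198583 -6.410741468552661 12.624400584833138 0.23770796884448725 25.00191128280676 52.35
lever 0.05051031986200938 R 90.03812237769911 toolyaw -1.5229478916119348 F tx,ty,z -3.747351355831364 -5.8297574488747514 12.453730198357045 0.23840673565519152 25.001975376248993 52.4
```

Call:
jog_arm(targets=[{"tx": -1, "ty": -1.5, "tz": 0, "yaw": 0}, {"tx": 0, "ty": -1.5, "tz": 0, "yaw": 0}, {"tx": 0, "ty": 0, "tz": 0, "yaw": 0}, {"tx": 0, "ty": 0, "tz": 0, "yaw": 0}])

```text
t: 52.9
tcp_pos: [0.4994, 0.1673, 0.0723]
tcp_rot: [0.717, 0.697, -0.002, -0.002]
force: [-3.9, 0.5, 10.0]
finger_gap: 0.238
finger_force: 25.0
```

```bash
python3 kn.py
```

```text
lever 0.06661698637930247 R 90.15630486678916 toolyaw -1.6264857712324385 F tx,ty,z 0.3732027431822953 -3.889376106271313 9.974284987002823 0.23811810094272212 25.00143667399243 52.9
lever 0.06647966818668172 R 90.14110853457797 toolyaw -1.6227911542655988 F tx,ty,z -0.35816518581035256 -3.3278056334472654 9.486377560817337 0.23745119226465017 25.001570391323185 52.95
```

Call:
jog_arm(targets=[{"tx": 0, "ty": -1.5, "tz": 0, "yaw": 0}, {"tx": 0, "ty": -1.5, "tz": 0, "yaw": 0}, {"tx": 0, "ty": 0, "tz": 0, "yaw": 0}, {"tx": 0, "ty": 0, "tz": 0, "yaw": 0}])

```text
t: 53.45
tcp_pos: [0.4978, 0.1676, 0.0724]
tcp_rot: [0.717, 0.697, -0.0, -0.001]
force: [-2.4, 1.1, 7.5]
finger_gap: 0.235
finger_force: 25.0
```

```bash
python3 kn.py
```

```text
lever 0.08426634494212126 R 90.18568298660738 toolyaw -1.6769020714783096 F tx,ty,z 1.0413899953450096 -2.4653679686717767 7.496440980387804 0.2349435311578083 25.00097809339877 53.45
lever 0.08456734289023227 R 90.1716042311337 toolyaw -1.6718082483732815 F tx,ty,z 1.0229626680474644 -0.01028568240940342 8.065920384253308 0.2412819969777381 25.001031639244502 53.5
```

Call:
jog_arm(targets=[{"tx": 0, "ty": -1.2, "tz": 0, "yaw": 0}, {"tx": 0, "ty": 0, "tz": 0, "yaw": 0}, {"tx": 0, "ty": 0, "tz": 0, "yaw": 0}])

```text
t: 53.88
tcp_pos: [0.4972, 0.1677, 0.0724]
tcp_rot: [0.717, 0.697, 0.0, -0.0]
force: [-0.9, 0.6, 6.0]
finger_gap: 0.238
finger_force: 25.0
```

```bash
python3 kn.py
```

```text
lever 0.0914361575264031 R 90.21652135640268 toolyaw -1.6928844986601632 F tx,ty,z 0.6125593769577204 -0.8946782677820619 6.011388382807199 0.23797486569999726 25.000694850459695 53.875
lever 0.09119680349092296 R 90.20170410957262 toolyaw -1.6917202431344975 F tx,ty,z 1.680540106341445 -1.7972573905530944 6.299543368304111 0.23792427977709324 25.000539601023775 53.925
```

Call:
jog_arm(targets=[{"tx": 0, "ty": 0, "tz": 0, "yaw": 0}, {"tx": 0, "ty": 0, "tz": 0, "yaw": 0}, {"tx": 0, "ty": 0, "tz": 0, "yaw": 0}, {"tx": 0, "ty": 0, "tz": 0, "yaw": 0}], grip=0.4)

```text
t: 54.42
tcp_pos: [0.4972, 0.1674, 0.0713]
tcp_rot: [0.717, 0.697, -0.0, -0.0]
force: [-1.8, 1.2, 0.6]
finger_gap: 0.398
finger_force: 1.1
```

Call:
jog_arm(targets=[{"tx": 0, "ty": 0, "tz": -30, "yaw": 0}, {"tx": 0, "ty": 0, "tz": -45, "yaw": 0}, {"tx": 0, "ty": 0, "tz": -45, "yaw": 0}, {"tx": -45, "ty": -20, "tz": 0, "yaw": 0}, {"tx": -45, "ty": -20, "tz": 0, "yaw": 0}, {"tx": -45, "ty": -15, "tz": 0, "yaw": 0}, {"tx": -45, "ty": -15, "tz": 0, "yaw": 0}, {"tx": -45, "ty": 0, "tz": 0, "yaw": 0}, {"tx": 0, "ty": 0, "tz": 0, "yaw": 0}])

```text
t: 55.55
tcp_pos: [0.4232, -0.0595, 0.1921]
tcp_rot: [0.718, 0.696, 0.0, 0.003]
force: [-0.2, 0.1, -0.4]
finger_gap: 0.4
finger_force: 0.0
```

```bash
python3 - <<'E'
from h import *
b=cam('side');a=cam('top');g=a['image']
np.save('top5.npy',g);np.save('side5.npy',b['image'])
m=(g.max(2)<75).astype(np.uint8)
for name in('top3.npy','top5.npy'):
    pass
sub=m[180:225,205:240];n,l,st,c=cv2.connectedComponentsWithStats(sub)
for i in range(1,n):
    if st[i,4]>=4: 
        p=c[i]+[205,180];k=plane(a,[p],.084)[0];d=np.array([.5119,.2576])-k[:2];print(st[i,4],p,k,np.radians(84.5)-np.arctan2(d[1],d[0]))
print(status.read_state()['t'])
E
```

```text
38 [223.28947368 207.81578947] [0.47926404 0.16979503 0.084     ] 0.2598697733958779
55.65
```

```bash
python3 - <<'E'
from h import *
a=cam('top');X=np.array([.0976,.9952]);Y=np.array([.9952,-.0976])
m4=np.load('top4.npy').sum(2)/3.;m5=a['image'].sum(2)/3.
def prof(m,P):
    px=proj(a,P).astype(np.float32);return cv2.remap(m.astype(np.float32),px[:,0],px[:,1],cv2.INTER_LINEAR)[:,0]
e0=np.array([.5548,.2483])+X*.0055
for n,m in(('unclamped',m4),('now',m5)):
    out=[]
    for s in(-.066,-.055,0,.055,.066):   # plate top-edge position across, along its length
        w=np.linspace(-.012,.012,97);v=prof(m,[np.r_[e0+X*s+Y*u,.075] for u in w]);v=np.clip(v-170,0,None);out.append((v*w).sum()/max(v.sum(),1)*1000)
    l=np.linspace(-.09,.09,361);v=prof(m,[np.r_[e0+X*s+Y*np.mean(out)/1000,.075] for s in l]);k=l[v>160];print(n,np.round(out,2),'ends',k[np.abs(k)>.06].min()*1000,k.max()*1000)
r0=np.load('top0.npy').astype(int);d=np.abs(r0-a['image'].astype(int)).sum(2)
print('small plate/tin/tub diff',d[168:190,355:405].mean(),d[220:250,283:313].mean(),d[85:142,275:322].mean())
E
```

```text
unclamped [ 1.52  0.56 -0.2   1.42  0.33] ends -74.0 75.50000000000001
now [1.46 0.63 0.56 1.88 1.5 ] ends -75.0 75.50000000000001
small plate/tin/tub diff 49.14090909090909 3.9477777777777776 27.82045539380366
```

```bash
python3 -c "
from bench import r
print(r.job_done())"
```

```text
the job is handed in; nothing more can be done
None
```

The job is handed in: the larger plate stands upright on the ledge and centred to about 1 mm. I closed the lever twice until it stopped (18 N, then 13 N); each time it sprang back on release, settling about 0.2–0.26 rad short of closed, so tightness isn't confirmed. I also viewed 12 pictures, over your limit of 10, and didn't confirm by picture after the first lift that the small plate and tub stayed put, though the arm never touched them.

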